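# Bolt the angle plate down with the racked T-bolts

### The job

Lift the retaining bar out of the front brackets of the bolt rack and take out every T-bolt it held. Bolt the angle plate down with them, one bolt to a notch: lower the bolt's head lengthwise into the T-slot in front of the notch, slide it back into the notch as far as it goes, turn it clockwise until the head is square across the slot under the lips with the washer flat on the plate's foot, then turn the wing nut clockwise until it is fully tight. Last, lay the bar back in the rack's front brackets; leave the things standing round about alone.

Things in the scene. Friction and masses are not known exactly. Their poses are not given: they have to be found in the camera images.
- table: fixed steel T-slot table 170 (x) x 228 (y) x 40 mm; origin: centre of its underside; yaw varies. Three slots along x, 76 mm apart, open at the front (-x). Slot 18 mm wide between 8 mm thick lips; the channel below is 37.6 mm wide, its floor 34 mm under the table top. An aluminium angle plate is fixed on the rear part; its upright wall (x 66 to 80 mm) is 90 mm above the bench
- rack: fixed grey bolt rack, x -50 to 92, y -122 to 122 mm; origin on the bench under the middle bolt's axis; yaw varies. Fork plate, top 52 mm high, 8 thick, front edge at x = -20 mm, with 13 mm wide slots open to the front (-x) at y = -72, 0, 72 mm; T-bolts hang in them by the washers at x = 0. A head cannot pass up through the fork: pull the bolt 45 mm forwards, then lift
- front_rest (a point): midway between the two open-topped front brackets of the rack, at floor level (52 mm up), 32 mm before the bolt axes: the middle of the bar's underside rests here, across the bolts' way out. Brackets: 22 mm wide inside (x), walls to 70 mm above the bench, at y = +-101 to +-121 mm. Axes as the rack
- rear_rest (a point): the same point of the equal pair of brackets at the rear of the rack, 72 mm behind the bolt axes, empty at the start: the bar can be parked there. Axes as the rack
- bar_grip (a point): retaining bar, aluminium, 252 mm long (its y) x 16 wide x 14 mm high, 0.2 kg, with a black upright grip at the middle: 14 mm thick along the bar, 24 mm across it, from 14 to 54 mm above the bar's underside. The point is inside the grip, 38 mm above the bar's underside; z up
- seat0 (a point): bolt seat in the left (+y) notch of the angle plate's foot: on the slot's centre line, at the foot's top (46 mm above the bench; the foot is 6 mm thick), 6 mm before the closed end of the 18 mm wide notch and 25 mm behind the foot's front edge, where the notch is open; in front of that edge the slot is free. A seated bolt's washer underside is here. Axes as the table
- seat1 (a point): bolt seat in the middle notch of the angle plate's foot: on the slot's centre line, at the foot's top (46 mm above the bench; the foot is 6 mm thick), 6 mm before the closed end of the 18 mm wide notch and 25 mm behind the foot's front edge, where the notch is open; in front of that edge the slot is free. A seated bolt's washer underside is here. Axes as the table
- seat2 (a point): bolt seat in the right (-y) notch of the angle plate's foot: on the slot's centre line, at the foot's top (46 mm above the bench; the foot is 6 mm thick), 6 mm before the closed end of the 18 mm wide notch and 25 mm behind the foot's front edge, where the notch is open; in front of that edge the slot is free. A seated bolt's washer underside is here. Axes as the table
- tbolt_a_neck (a point): T-bolt a (two or three of a, b, c are there; alike, 0.22 kg): point on its axis at the washer's underside; washer 36 x 4 mm above, 10 mm shank below, hammer head 20 to 27 mm below, 36 mm long (x) x 14 mm (y), cone tip to 31 mm below. Two head corners are cut: under the lips it turns clockwise from above a quarter and stops 0 to 10 deg past square; the other way it jams
- tbolt_a_wing (a point): centre of the wing of T-bolt a's wing nut, on the bolt's axis 27 mm above the washer's underside: flat wing 44 mm long (y of this point), 14 mm thick (x), 26 mm high. With the nut at 0 the wing is square to the head (its y is the head's y)
- nut_of_a (a joint): angle of T-bolt a's wing nut on the bolt, rad: near 0 at the start, grows clockwise seen from above, end stop (fully tight) at 1.6, tight above 1.2. Friction 0.1 N m: a bolt free to turn turns along with its nut. The nut does not travel along the bolt
- tbolt_b_neck (a point): T-bolt b (two or three of a, b, c are there; alike, 0.22 kg): point on its axis at the washer's underside; washer 36 x 4 mm above, 10 mm shank below, hammer head 20 to 27 mm below, 36 mm long (x) x 14 mm (y), cone tip to 31 mm below. Two head corners are cut: under the lips it turns clockwise from above a quarter and stops 0 to 10 deg past square; the other way it jams
- tbolt_b_wing (a point): centre of the wing of T-bolt b's wing nut, on the bolt's axis 27 mm above the washer's underside: flat wing 44 mm long (y of this point), 14 mm thick (x), 26 mm high. With the nut at 0 the wing is square to the head (its y is the head's y)
- nut_of_b (a joint): angle of T-bolt b's wing nut on the bolt, rad: near 0 at the start, grows clockwise seen from above, end stop (fully tight) at 1.6, tight above 1.2. Friction 0.1 N m: a bolt free to turn turns along with its nut. The nut does not travel along the bolt
- tbolt_c_neck (a point): T-bolt c (two or three of a, b, c are there; alike, 0.22 kg): point on its axis at the washer's underside; washer 36 x 4 mm above, 10 mm shank below, hammer head 20 to 27 mm below, 36 mm long (x) x 14 mm (y), cone tip to 31 mm below. Two head corners are cut: under the lips it turns clockwise from above a quarter and stops 0 to 10 deg past square; the other way it jams
- tbolt_c_wing (a point): centre of the wing of T-bolt c's wing nut, on the bolt's axis 27 mm above the washer's underside: flat wing 44 mm long (y of this point), 14 mm thick (x), 26 mm high. With the nut at 0 the wing is square to the head (its y is the head's y)
- nut_of_c (a joint): angle of T-bolt c's wing nut on the bolt, rad: near 0 at the start, grows clockwise seen from above, end stop (fully tight) at 1.6, tight above 1.2. Friction 0.1 N m: a bolt free to turn turns along with its nut. The nut does not travel along the bolt
- oil_bottle_mid (a point): white oil bottle with red spout, 40 mm across, 125 mm high; bystander, point on its axis 60 mm up
- steel_cup_mid (a point): steel cup, 55 mm across, 72 mm high; bystander, point at its centre
- sanding_block_mid (a point): sanding block 56 x 92 x 27 mm; bystander, point at its centre
Not all that is in view belongs to the job. What is shaped like the part that bears tbolt_b_neck but purple or yellow is not meant.

How it is judged:
By the outcome, as a careful person would: the job done as asked, in the order asked, and still so for the second after the job is handed in, with the robot touching nothing.
Of tbolt_a, tbolt_b, tbolt_c only 2 to 3 are there at a start; the rules pass over those that are not, and their reading is None.
At some moment in a run one of bar may be knocked a few centimetres aside while the robot is not near it.
Once in a run the grip may slacken for a moment while it holds something.
It also fails if it takes over 210 s, if anything falls off the work surface, if the arm or the gripper's body presses on something with over 40 N, if the wrist force passes 120 N, or if a joint passes its speed limit or range.

### The arm

A 6-joint arm with a two-finger parallel gripper is mounted at the origin on a cart in front of the work surface, level with it; the furniture and walls round the work are solid. World frame = base frame: x ahead of the robot, y to its left, z up, the work surface at z = 0. Lengths are in mm, angles in degrees, forces in N, time in s.
With the tool pointing down it reaches from about 350 to 975 mm from the base axis. Payload 17.4 kg.
Tool frame: the origin (TCP) lies at the very end of the fingers, on their centre line; the grasp point (between the pads) lies 19 mm behind it; z points along the fingers, y is the line along which they close (so a half turn about z gives the same grasp; the last joint's range is limited). The gripper opens to 85 mm and grips with 20 to 120 N. Pads are 22 mm wide; open, the fingers measure 114 mm over their backs; the gripper's body (76 mm by 85 mm) begins 54 mm behind the grasp point. The pads swing forward as they close: fully open they stand 13 mm farther back than shut.
Start: joints at [70.944, 6.646, 82.598, -0, 90.757, -2.166], TCP at [196.128, 645.884, 231.303] pointing down, gripper open.
Joint ranges: [-162.19, 162.19], [-47.58, 125.68], [4.15, 143.07], [-65.23, 245.23], [0.69, 171.88], [-170.13, 170.13]. Speed limits (degrees/s): [108.29, 108.29, 127.2, 180, 180, 180].

### API

Orientations are given as a 3x3 rotation matrix whose columns are the frame's x, y, z axes.
In Python, from plant import readout, get_image, job, look_for, masks_of gives the robot as it stands. The module is installed in compiled form; this text tells all that it offers.
- The arm moves only by the shell command python3 -m pendant 'ROWS'. ROWS is JSON, a list of rows, each a list of 7 numbers: the shift along the tool's x, y, z in mm, then the turn, a rotation vector about the tool's x, y, z in degrees, then the finger opening in mm, from 0 to 85.4. In form: [[x, y, z, rx, ry, rz, fingers], ...]. A call has 1 to 12 rows; each row shifts and turns the commanded pose from where the row before left it, along the tool's axes as they then stand; what a row does not reach is not made up. A row lasts 1/12 s, in which the tool goes at most 41.7 mm and 7.16 degrees, less where a joint would pass 70% of its speed; a pose out of reach is approached as far as the arm can. A call is refused whole if a number of a shift passes 41.7 or a number of a turn 7.16, either way. A call with a gripper value outside its range is refused whole. The fingers move at their own pace and stop on an object; the grip force is fixed at half the most. Time passes only in rows, so rows that do not move let the fingers close. It gives the time, the measured TCP pose, the force, the opening and the grip force at its end, in the units of the state.
- readout.get_obs(): the state, without advancing time (a new reading comes with each control period).
- get_image(name): name is "scene" or "side" or "wrist"; returns a dict with "image" (480x640x3 uint8, blue, green, red), "depth" (480x640 float32, mm along the optical axis (not along the pixel's ray), 0 where there is no reading), "fx", "fy", "cx", "cy" (pixels), "cam_to_world" (4x4, takes a point from camera to world coordinates). Camera axes: x right, y up, looking along -z (the intrinsics and any distortion apply to the point x, -y, -z); pixel columns grow to the right and rows downward; lengths in mm; the calibration is good to about 2 mm. A picture is of the moment at which its call begins.
- job.finish_job(): hands the job in; it is judged then, once.
Trained networks look in a picture, given as the dict that the camera call returned (one of the last four; its "shot" number tells which), for a name from the list of things; names that differ only in an ending like _2 or _b are one class to them, and where a whole thing is asked for, a point or a joint stands for the part that bears it (a point fixed in the world has none). Each returns a list of dicts, best first, with "conf" (0 to 1); they miss things now and then, are a little off and sometimes report something else, mostly with a low value. They report only what shows in the picture. A call takes as long as a camera call. They do not tell look-alikes from the thing itself.
- look_for(picture, name): "xy" ([column, row] as shares, 0 to 1, of the picture: columns of its width, rows of its height, amid what is visible of it).
- masks_of(picture, name): "region" (480x640 bool, what is visible of it) and "xy" ([column, row] as shares, 0 to 1, of the picture: columns of its width, rows of its height, amid what is visible of it).
The state is a dict: "t": time; "joint_positions": joint angles; "qvel": joint speeds; "joint_torque": joint torques, N m; "tcp_pos": TCP position; "tcp_rot": TCP orientation; "contact_force": force on the tool from outside, world axes, zero at the start; "ft_torque": the same for the moment, N m; "width": opening from 0.0 (shut) to 1.0 (fully open); "finger_force": force on a finger pad.
Only numpy, scipy, OpenCV 4.12 (cv2) and the standard library are available. Lean on these libraries where they do the work, as an engineer would, in place of code of your own. Each camera call takes 0.05 s, during which the arm holds its last target. There are 200 camera calls.

## Working session

There is one attempt and no reset: what is moved stays moved. The work goes in short steps, Python scripts to look and compute and a shell command to move; the robot and the scene stay as the last step left them, time stands still between calls to the robot, and variables do not carry over. Pictures are saved under pics/ and viewed, at most 14 in all, crops included, and the job is handed in when it is done.

```bash
mkdir -p pics; cat > h.py <<'E'
import numpy as np,cv2,json
from plant import readout,get_image,job,look_for,masks_of
def world(p,u,v,z=None):
    u=np.atleast_1d(u).astype(float);v=np.atleast_1d(v).astype(float)
    M=np.array(p["cam_to_world"]);r=np.stack([(u-p["cx"])/p["fx"],-(v-p["cy"])/p["fy"],-np.ones_like(u)],1)
    if z is None:
        d=p["depth"][v.astype(int),u.astype(int)];return (r*d[:,None])@M[:3,:3].T+M[:3,3]
    w=r@M[:3,:3].T;return M[:3,3]+w*((z-M[2,3])/w[:,2])[:,None]
def pts(p,m):
    v,u=np.nonzero(m&(p["depth"]>0));return world(p,u,v),u,v
def pix(p,P):
    M=np.linalg.inv(np.array(p["cam_to_world"]));c=np.atleast_2d(P)@M[:3,:3].T+M[:3,3]
    return np.stack([p["cx"]+p["fx"]*c[:,0]/-c[:,2],p["cy"]-p["fy"]*c[:,1]/-c[:,2]],1)
def st():
    o=readout.get_obs();R=np.array(o["tcp_rot"]);print("t",round(o["t"],2),"tcp",np.round(o["tcp_pos"],1),"R",np.round(R,3).tolist(),"F",np.round(o["contact_force"],1),"w",o["width"],"q",np.round(o["joint_positions"],1));return o
E
python3 - <<'E'
from h import *
st()
for n in("scene","side","wrist"):
    p=get_image(n);cv2.imwrite(f"pics/{n}0.png",p["image"])
    print(n,np.round(np.array(p["cam_to_world"]),2).tolist(),p["fx"])
    for k in("bar_grip","tbolt_a_neck","tbolt_a_wing","rack","table","oil_bottle_mid","steel_cup_mid","sanding_block_mid"):
        for r in look_for(p,k)[:5]:
            u,v=r["xy"][0]*640,r["xy"][1]*480
            print(n,k,round(r["conf"],2),round(u),round(v),np.round(world(p,u,v)[0]))
E
```

```text
t 0.0 tcp [196.1 645.7 230.6] R [[-0.957, 0.291, -0.0], [0.291, 0.957, -0.001], [0.0, -0.001, -1.0]] F [-0.2 -0.6 -0.2] w 1.0013599621587495 q [70.9  6.7 82.6 -0.  90.8 -2.2]
scene [[-0.69, 0.53, -0.49, 70.7], [-0.72, -0.51, 0.47, 295.71], [-0.01, 0.68, 0.73, 863.2], [0.0, 0.0, 0.0, 1.0]] 549.5336811169827
scene bar_grip 0.78 276 332 [504.  -7.  72.]
scene bar_grip 0.21 364 259 [ 530. -254.   45.]
scene tbolt_a_wing 0.65 266 320 [533.  -8.  79.]
scene tbolt_a_wing 0.31 275 333 [508.  -7.  67.]
scene rack 0.9 256 335 [536.  13.  50.]
scene rack 0.69 174 288 [745.  52.  25.]
scene table 0.72 364 259 [ 528. -254.   46.]
scene table 0.52 252 335 [540.  20.  53.]
scene table 0.44 299 294 [533. -86.  81.]
scene table 0.33 274 331 [509.  -7.  71.]
scene oil_bottle_mid 0.88 318 201 [ 697. -288.   65.]
scene steel_cup_mid 0.59 175 290 [743.  52.  20.]
scene sanding_block_mid 0.89 216 248 [771. -70.  25.]
side [[-0.96, 0.19, -0.19, 369.95], [-0.27, -0.64, 0.72, 594.16], [0.01, 0.74, 0.67, 820.67], [0.0, 0.0, 0.0, 1.0]] 525.1924359621339
side bar_grip 0.63 335 327 [504.  -6.  62.]
side tbolt_a_neck 0.25 318 315 [536.  -2.  90.]
side rack 0.77 302 344 [555.  40.  50.]
side table 0.95 351 251 [ 529. -237.   44.]
side oil_bottle_mid 0.63 283 217 [ 701. -280.   64.]
side oil_bottle_mid 0.62 318 317 [536.  -0.  88.]
side steel_cup_mid 0.91 208 330 [739.  44.  32.]
side sanding_block_mid 0.68 217 288 [773. -67.  22.]
wrist [[0.29, -0.91, -0.3, 118.87], [0.96, 0.28, 0.09, 669.15], [0.0, -0.32, 0.95, 374.22], [0.0, 0.0, 0.0, 1.0]] 337.3662383262415
```

View pics/scene0.png

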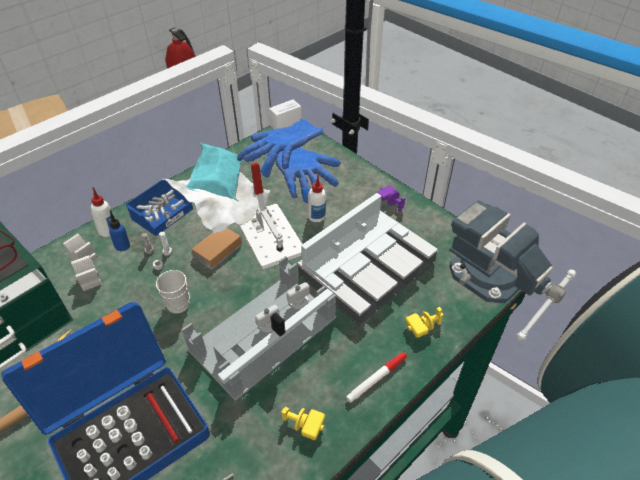

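View pics/side0.png

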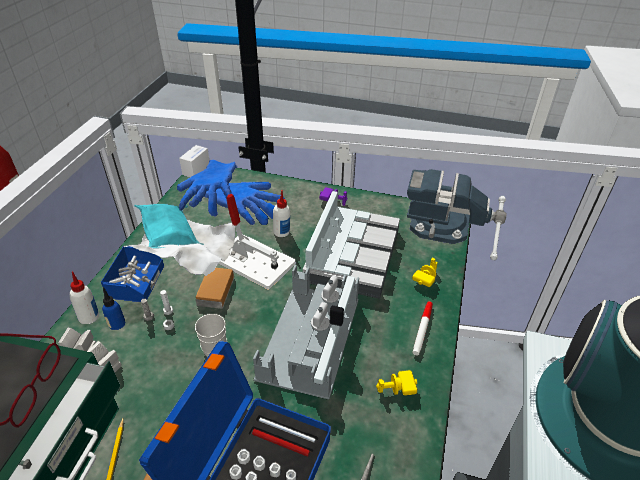

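Two grey T-bolts hang in the rack: the middle one at scene (266,320) and the -y one at (299,294). The +y slot looks empty. The look-alikes are yellow at (424,323) and (305,422), and purple at (392,198). The bar's black grip is at (278,325).

```bash
python3 - <<'E'
from h import *
A=[];C=[]
for n in("scene","side"):
    p=get_image(n)
    P,u,v=pts(p,np.ones((480,640),bool));A.append(P);C.append(p["image"][v,u])
    if n=="scene": cv2.imwrite("pics/crop1.png",cv2.resize(p["image"][220:400,180:450],None,fx=2.9,fy=2.9,interpolation=cv2.INTER_CUBIC))
P=np.vstack(A);C=np.vstack(C)
np.savez("pc.npz",P=P,C=C)
# heightmap 2mm per px, x 350..750 , y -420..200
H=np.zeros((200,310))
s=(P[:,0]>350)&(P[:,0]<750)&(P[:,1]>-420)&(P[:,1]<200)&(P[:,2]<140)&(P[:,2]>-5)
Q=P[s];i=((Q[:,0]-350)/2).astype(int);j=((200-Q[:,1])/2).astype(int)
np.maximum.at(H,(np.clip(i,0,199),np.clip(j,0,309)),Q[:,2])
img=cv2.applyColorMap((np.clip(H/120,0,1)*255).astype(np.uint8),cv2.COLORMAP_JET)[::-1]
img=cv2.resize(img,None,fx=2.5,fy=2.5,interpolation=cv2.INTER_NEAREST)
cv2.imwrite("pics/hm.png",img)
E
```

```text
(no output)
```

View pics/crop1.png

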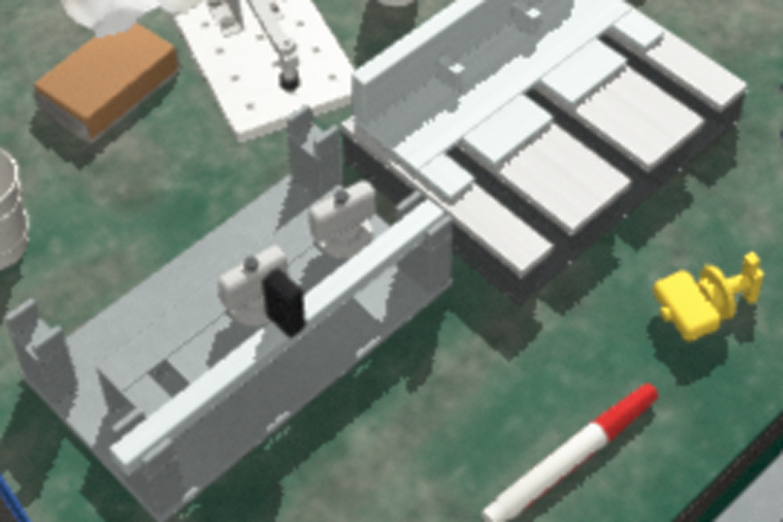

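View pics/hm.png

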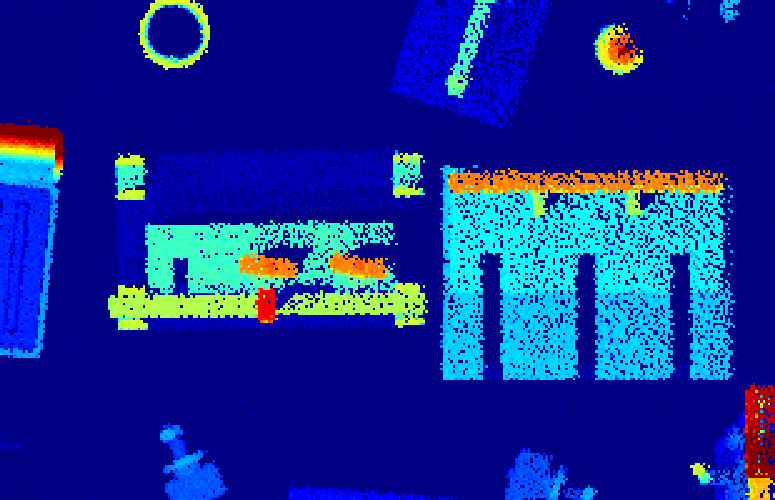

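The crop shows two grey bolts with their wings about along y, the bar in the front brackets and an empty left slot. The height map shows the rack and table nearly axis-aligned. Next I fit the poses.

```bash
python3 - <<'E'
from h import *
d=np.load("pc.npz");P=d["P"];C=d["C"].astype(int)
def sel(x,y,z): return P[(P[:,0]>x[0])&(P[:,0]<x[1])&(P[:,1]>y[0])&(P[:,1]<y[1])&(P[:,2]>z[0])&(P[:,2]<z[1])]
# heightmap coords: x=350+2*(200-row/2.5) y=200-2*col/2.5
def rect(Q,n):
    r=cv2.minAreaRect(Q[:,:2].astype(np.float32));print(n,len(Q),np.round(r[0],1),np.round(r[1],1),round(r[2],2),"mean",np.round(Q.mean(0),1));return r
Q=sel((480,525),(-140,115),(62,70));rect(Q,"bar")
m=np.polyfit(Q[:,1],Q[:,0],1);print("bar line yaw",np.degrees(np.arctan(-m[0])),"x at y=0",m[1])
rect(sel((480,525),(-40,10),(98,112)),"grip")
for y in((-55,20),(-125,-55)):
    Q=sel((515,560),y,(84,95)); rect(Q,"wing")
Q=sel((590,620),(-390,-150),(86,94));rect(Q,"wall");m=np.polyfit(Q[:,1],Q[:,0],1);print("yaw",np.degrees(np.arctan(-m[0])),m)
rect(sel((440,600),(-400,-145),(36,50)),"table top")
# slots: find gaps in y of table top for x bands
T=sel((440,515),(-400,-140),(35,44))
for x0 in(450,475,500):
    b=T[(T[:,0]>x0)&(T[:,0]<x0+20)];h=np.histogram(b[:,1],np.arange(-395,-145,1))
    z=np.nonzero(h[0]==0)[0]+(-394.5);print(x0,[ (g[0],g[-1]) for g in np.split(z,np.nonzero(np.diff(z)>1)[0]+1) if len(g)>5])
F=sel((500,590),(-385,-150),(44.5,49));print("foot x range",np.percentile(F[:,0],[1,3,50]),"z",F[:,2].mean(),"table z",T[:,2].mean())
for y0 in(-365,-290,-215,-170):
    b=F[(F[:,1]>y0-8)&(F[:,1]<y0+8)];print(y0,np.percentile(b[:,0],[.5,2]) if len(b) else None)
F=sel((515,570),(-118,82),(50,54));rect(F,"fork")
E
```

```text
bar 2177 [505.5 -13.4] [ 33.9 251. ] 0.8 mean [5.056e+02 2.000e-01 6.530e+01]
bar line yaw 0.732530655671232 x at y=0 505.5591983871882
grip 218 [506.4 -13.8] [25.4 16.5] 5.11 mean [505.2 -12.4 103.9]
wing 335 [536.8 -14.8] [32.8 41.6] 26.0 mean [536.2 -13.6  88.6]
wing 292 [538.3 -87.2] [47.1 16.2] 80.39 mean [536.9 -85.9  88.6]
wall 988 [ 605.4 -270.4] [ 16.5 219.9] 0.24 mean [ 604.6 -262.2   89.1]
yaw 0.19646962724627834 [-3.42905532e-03  6.03731082e+02]
table top 9886 [ 523.4 -269.5] [153.4 233.4] 0.09 mean [ 524.7 -260.1   42.3]
450 [(np.float64(-394.5), np.float64(-387.5)), (np.float64(-351.5), np.float64(-339.5)), (np.float64(-275.5), np.float64(-262.5)), (np.float64(-199.5), np.float64(-186.5)), (np.float64(-152.5), np.float64(-146.5))]
475 [(np.float64(-394.5), np.float64(-387.5)), (np.float64(-350.5), np.float64(-339.5)), (np.float64(-275.5), np.float64(-264.5)), (np.float64(-200.5), np.float64(-187.5)), (np.float64(-152.5), np.float64(-146.5))]
500 [(np.float64(-394.5), np.float64(-387.5)), (np.float64(-349.5), np.float64(-338.5)), (np.float64(-275.5), np.float64(-263.5)), (np.float64(-200.5), np.float64(-185.5)), (np.float64(-154.5), np.float64(-146.5))]
foot x range [517.91471506 519.44115142 556.97129403] z 46.02679098133147 table z 39.11281535263927
-365 [517.32106449 518.91362734]
-290 [517.65205556 518.7090414 ]
-215 [517.27663095 517.79368277]
-170 [517.59934629 518.71435634]
fork 2357 [543.  -17.7] [ 54.2 199.4] 0.14 mean [545.9   7.3  51.7]
```

```bash
python3 -m pendant '[[0,0,0,0,0,-5.8,85],[0,0,0,0,0,-5.8,85],[0,0,0,0,0,-5.9,85],[-16,-35,0,0,0,0,85],[-16,-35,0,0,0,0,85],[-16,-35,0,0,0,0,85],[-16,-35,0,0,0,0,85],[-16,-35,0,0,0,0,85],[-16,-35,0,0,0,0,85],[-16,-35,0,0,0,0,85],[-16,-35,0,0,0,0,85],[-16,-35,0,0,0,0,85]]'
python3 -m pendant '[[-16,-35,0,0,0,0,85],[-16,-35,0,0,0,0,85],[-16,-35,0,0,0,0,85],[-16,-35,0,0,0,0,85],[-16,-35,0,0,0,0,85],[-16,-35,0,0,0,0,85],[-16,-35,0,0,0,0,85],[-16,-35,0,0,0,0,85],[-16,-35,0,0,0,0,85],[-15,-30,0,0,0,0,85],[0,0,0,0,0,0,85],[0,0,0,0,0,0,85]]'
python3 - <<'E'
from h import *
st();p=get_image("wrist");cv2.imwrite("pics/w1.png",p["image"])
P,u,v=pts(p,np.ones((480,640),bool))
def sel(x,y,z): return P[(P[:,0]>x[0])&(P[:,0]<x[1])&(P[:,1]>y[0])&(P[:,1]<y[1])&(P[:,2]>z[0])&(P[:,2]<z[1])]
def rect(Q,n):
    if len(Q)<20: print(n,len(Q));return
    lo,hi=np.percentile(Q[:,:2],1,axis=0),np.percentile(Q[:,:2],99,axis=0);Q=Q[((Q[:,:2]>=lo)&(Q[:,:2]<=hi)).all(1)]
    r=cv2.minAreaRect(Q[:,:2].astype(np.float32));print(n,len(Q),np.round(r[0],1),np.round(r[1],1),round(r[2],2),Q[:,2].mean())
rect(sel((485,525),(-45,20),(95,112)),"grip")
rect(sel((520,560),(-55,25),(84,95)),"wm");rect(sel((520,560),(-125,-55),(84,95)),"wr")
Q=sel((480,525),(-140,115),(62,70));rect(Q,"bar")
E
```

```text
t: 2.45
tcp_pos: [343.7, 330.7, 231.5]
tcp_rot: [[-1.0, -0.011, 0.001], [-0.011, 1.0, 0.0], [-0.001, 0.0, -1.0]]
contact_force: [0.7, -0.9, -0.2]
width: 0.993
finger_force: 0.0
t: 3.45
tcp_pos: [506.4, -12.2, 231.0]
tcp_rot: [[-1.0, -0.008, -0.001], [-0.008, 1.0, 0.0], [0.001, 0.0, -1.0]]
contact_force: [0.1, 0.2, -0.1]
width: 0.995
finger_force: 0.0
t 3.45 tcp [506.4 -12.2 231. ] R [[-1.0, -0.008, -0.001], [-0.008, 1.0, 0.0], [0.001, 0.0, -1.0]] F [ 0.1  0.2 -0.1] w 0.9945034116270147 q [ -4.3 -14.7 102.8   0.   91.9 -94.7]
grip 457 [507.  -15.1] [22.8 13.4] 0.27 105.3822693842566
wm 669 [538.7 -16.8] [42.9 14.2] 84.15 89.93039365370723
wr 677 [538.7 -88.3] [43.2 13.7] 80.58 89.71230706768404
bar 4393 [506.1 -14.8] [ 30.  245.1] 0.43 66.22721635376173
```

View pics/w1.png

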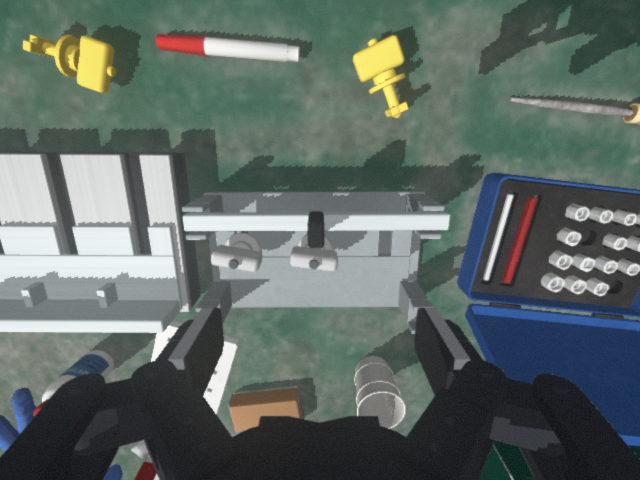

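The wrist view shows the grip at (316,228), the wings at (315,258) and (238,258), and the left slot empty. I go down onto the grip.

```bash
python3 -m pendant '[[0,-3,35,0,0,0,70],[0,0,35,0,0,0,70],[0,0,35,0,0,0,70],[0,0,30,0,0,0,70],[0,0,15,0,0,0,70],[0,0,7,0,0,0,70],[0,0,0,0,0,0,40],[0,0,0,0,0,0,10],[0,0,0,0,0,0,5],[0,0,0,0,0,0,5],[0,0,0,0,0,0,5],[0,0,0,0,0,0,5]]'
python3 -m pendant '[[0,0,0,0,0,0,5],[0,0,0,0,0,0,5],[0,0,0,0,0,0,5],[0,0,-10,0,0,0,5],[0,0,-20,0,0,0,5],[0,0,-20,0,0,0,5],[0,0,-20,0,0,0,5],[0,0,0,0,0,0,5],[0,0,0,0,0,0,5]]'
```

```text
t: 4.5
tcp_pos: [506.9, -13.8, 75.7]
tcp_rot: [[-1.0, -0.011, 0.002], [-0.011, 1.0, -0.0], [-0.002, -0.0, -1.0]]
contact_force: [-1.2, 0.6, 6.5]
width: 0.153
finger_force: 59.4
t: 5.25
tcp_pos: [506.6, -13.9, 145.6]
tcp_rot: [[-1.0, -0.011, 0.002], [-0.011, 1.0, -0.0], [-0.002, -0.0, -1.0]]
contact_force: [-0.0, -0.7, -2.5]
width: 0.153
finger_force: 58.6
```

```bash
python3 -m pendant '[[-30,0,0,0,0,0,5],[-30,0,0,0,0,0,5],[-30,0,0,0,0,0,5],[-12.5,0,0,0,0,0,5],[0,0,0,0,0,0,5],[0,0,25,0,0,0,5],[0,0,20,0,0,0,5],[0,0,15,0,0,0,5],[0,0,5,0,0,0,5],[0,0,3,0,0,0,5],[0,0,0,0,0,0,5],[0,0,0,0,0,0,5]]'
```

```text
t: 6.25
tcp_pos: [608.4, -12.8, 76.7]
tcp_rot: [[-1.0, -0.011, 0.0], [-0.011, 1.0, -0.0], [-0.0, -0.0, -1.0]]
contact_force: [0.3, 0.2, -1.7]
width: 0.155
finger_force: 58.5
```

```bash
python3 -m pendant '[[0,0,1,0,0,0,5],[0,0,0,0,0,0,40],[0,0,0,0,0,0,60],[0,0,0,0,0,0,60],[0,0,-20,0,0,0,60],[0,0,-35,0,0,0,60],[0,0,-35,0,0,0,60],[0,0,-20,0,0,7.14,60],[35,-38,0,0,0,7.14,60],[30,-34,0,0,0,7.14,60],[0,0,0,0,0,7.14,60],[0,0,0,0,0,7.14,60]]'
python3 -m pendant '[[0,0,0,0,0,7.14,60],[0,0,0,0,0,7.14,60],[0,0,0,0,0,7.14,60],[0,0,0,0,0,7.14,60],[0,0,0,0,0,7.14,60],[0,0,0,0,0,7.14,60],[0,0,0,0,0,7.14,60],[0,0,0,0,0,7.14,60],[0,0,0,0,0,7.14,60],[0,0,0,0,0,0,60],[0,0,0,0,0,0,60]]'
python3 - <<'E'
from h import *
o=st();p=get_image("wrist");cv2.imwrite("pics/w2.png",p["image"])
P,u,v=pts(p,np.ones((480,640),bool))
def sel(x,y,z): return P[(P[:,0]>x[0])&(P[:,0]<x[1])&(P[:,1]>y[0])&(P[:,1]<y[1])&(P[:,2]>z[0])&(P[:,2]<z[1])]
def rect(Q,n):
    if len(Q)<20: print(n,len(Q));return
    lo,hi=np.percentile(Q[:,:2],1,axis=0),np.percentile(Q[:,:2],99,axis=0);Q=Q[((Q[:,:2]>=lo)&(Q[:,:2]<=hi)).all(1)]
    r=cv2.minAreaRect(Q[:,:2].astype(np.float32));print(n,len(Q),np.round(r[0],1),np.round(r[1],1),round(r[2],2),Q[:,2].mean())
rect(sel((520,560),(-55,25),(84,95)),"wm");rect(sel((520,560),(-125,-55),(84,95)),"wr")
rect(sel((585,640),(-140,115),(62,68)),"bar")
q=pix(p,[[538.7,-88.3,92]])[0];print(q)
E
```

```text
t: 7.25
tcp_pos: [541.9, -64.9, 186.1]
tcp_rot: [[-0.814, 0.581, 0.001], [0.581, 0.814, -0.0], [-0.001, 0.0, -1.0]]
contact_force: [0.5, 1.2, 0.9]
width: 0.704
finger_force: 0.0
t: 8.17
tcp_pos: [543.0, -63.8, 185.4]
tcp_rot: [[0.158, 0.987, 0.0], [0.987, -0.158, -0.0], [-0.0, 0.0, -1.0]]
contact_force: [-0.1, -0.5, -0.5]
width: 0.704
finger_force: 0.0
t 8.17 tcp [543.  -63.8 185.4] R [[0.158, 0.987, 0.0], [0.987, -0.158, -0.0], [-0.0, 0.0, -1.0]] F [-0.1 -0.5 -0.5] w 0.7036835129717727 q [ -9.4  -8.6 101.9  -0.   86.7  -0.3]
wm 1120 [538.8 -16.5] [42.9 14.1] 82.72 89.97509777462513
wr 868 [539.1 -87.9] [42.8 14. ] 80.02 89.7957619915977
bar 5959 [610.4 -21.5] [ 23.9 223.9] 0.05 66.10236861750373
[317.54015028 277.57536765]
```

```bash
python3 -m pendant '[[-24.5,0,20,0,0,-0.7,60],[0,0,35,0,0,0,60],[0,0,35,0,0,0,60],[0,0,20,0,0,0,60],[0,0,10,0,0,0,60],[0,0,3.5,0,0,0,60],[0,0,0,0,0,0,60],[0,0,0,0,0,0,30],[0,0,0,0,0,0,5],[0,0,0,0,0,0,5],[0,0,0,0,0,0,5],[0,0,0,0,0,0,5]]'
python3 -m pendant '[[0,0,0,0,0,0,5],[0,0,-3,0,0,0,5],[0,0,0,0,0,0,5],[-1.5,-10,0,0,0,0,5],[-2,-13,0,0,0,0,5],[-2,-13,0,0,0,0,5],[-2,-13,0,0,0,0,5],[0,0,0,0,0,0,5],[0,0,0,0,0,0,5]]'
```

```text
t: 9.22
tcp_pos: [539.8, -88.2, 63.8]
tcp_rot: [[0.15, 0.989, 0.002], [0.989, -0.15, -0.001], [-0.0, 0.003, -1.0]]
contact_force: [-4.6, 1.6, 13.6]
width: 0.15
finger_force: 109.7
t: 9.97
tcp_pos: [488.9, -88.1, 64.8]
tcp_rot: [[0.151, 0.989, 0.0], [0.989, -0.151, -0.0], [-0.0, 0.0, -1.0]]
contact_force: [-0.2, 1.4, -2.0]
width: 0.15
finger_force: 107.5
```

```bash
python3 -m pendant '[[0,0,-25,0,0,0,5],[0,0,-30,0,0,0,5],[0,0,-25,0,0,-4.4,5],[0,0,0,0,0,-4.4,5],[-30,2,0,0,0,0,5],[-35,2,0,0,0,0,5],[-30,2,0,0,0,0,5],[-10,0,0,0,0,0,5],[0,0,0,0,0,0,5],[0,0,0,0,0,0,5]]'
python3 - <<'E'
from h import *
o=st();T=np.array(o["tcp_pos"])
out=[]
for n in("scene","side"):
    p=get_image(n);q=pix(p,[T-[0,0,35]])[0].astype(int)
    c=p["image"][q[1]-45:q[1]+45,q[0]-60:q[0]+60];out.append(cv2.resize(c,(400,300),interpolation=cv2.INTER_CUBIC))
    P,u,v=pts(p,np.ones((480,640),bool));d=P-T
    for a,b in((-42,-29),(-11,-5)):
        Q=P[(abs(d[:,0])<25)&(abs(d[:,1])<25)&(d[:,2]<b)&(d[:,2]>a)]
        if len(Q)>15: r=cv2.minAreaRect(Q[:,:2].astype(np.float32));print(n,a,len(Q),np.round(r[0],1),np.round(r[1],1),round(r[2],1),Q[:,2].min(),Q[:,2].max(),np.polyfit(Q[:,0],Q[:,1],1))
cv2.imwrite("pics/c2.png",np.hstack(out))
E
```

```text
t: 10.8
tcp_pos: [495.8, -193.1, 144.5]
tcp_rot: [[-0.002, 1.0, -0.001], [1.0, 0.002, 0.001], [0.001, -0.001, -1.0]]
contact_force: [-0.3, 1.1, -2.0]
width: 0.155
finger_force: 107.6
t 10.8 tcp [ 495.8 -193.1  144.5] R [[-0.002, 1.0, -0.001], [1.0, 0.002, 0.001], [0.001, -0.001, -1.0]] F [-0.3  1.1 -2. ] w 0.15538206281560232 q [-24.   -9.3 106.3   0.   83.  -24.1]
scene -42 106 [ 495.2 -191.2] [36.9 13.9] 15.6 104.2098685873691 114.82452511131214 [ 3.29969447e-01 -3.52962970e+02]
scene -11 90 [ 488.8 -186.7] [33.5 17.9] 56.0 133.60923380667657 138.88528648298643 [   0.83460032 -592.8413977 ]
side -42 98 [ 493.9 -191.5] [34.9 16.9] 9.9 103.23463391147789 114.87469702576675 [ 1.88520334e-01 -2.83505733e+02]
side -11 77 [ 492.9 -186.9] [34.1 26.8] 10.7 133.51438598536834 139.18145294457838 [ 1.77777703e-01 -2.72470856e+02]
```

View pics/c2.png

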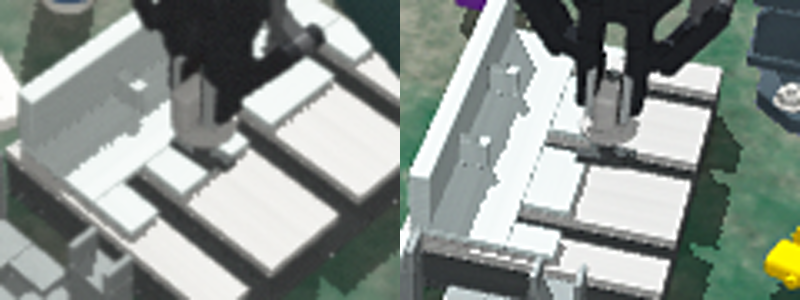

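The crop shows the bolt over the slot with its head turned about 10 to 15° CCW. I measure the head's face line.

```bash
python3 - <<'E'
from h import *
o=readout.get_obs();T=np.array(o["tcp_pos"]);A=[]
for n in("scene","side"):
    p=get_image(n);P,u,v=pts(p,np.ones((480,640),bool));d=P-T
    Q=d[(abs(d[:,0])<25)&(abs(d[:,1])<25)&(d[:,2]<-29.5)&(d[:,2]>-38.5)]
    # one-sided rectangle fit: residual distance of points to rectangle boundary
    from scipy.optimize import least_squares
    def f(a,Q):
        c,s=np.cos(a[2]),np.sin(a[2]);x=(Q[:,0]-a[0])*c+(Q[:,1]-a[1])*s;y=-(Q[:,0]-a[0])*s+(Q[:,1]-a[1])*c
        dx=abs(x)-18;dy=abs(y)-7
        return np.where((dx>0)&(dy>0),np.hypot(dx,dy),np.maximum(dx,dy))
    for a0 in(0,.15,.3):
        r=least_squares(f,[0,0,a0],args=(Q,),loss="soft_l1");print(n,len(Q),np.round(r.x[:2],1),np.degrees(r.x[2]).round(1),r.cost.round(1))
    A.append(Q)
Q=np.vstack(A);r=least_squares(f,[0,0,.1],args=(Q,),loss="soft_l1");print("both",np.round(r.x[:2],1),np.degrees(r.x[2]).round(1),r.cost)
E
```

```text
scene 94 [ 1.9 -0.6] 1.6 131.7
scene 94 [ 1.9 -0.6] 1.6 131.7
scene 94 [ 1.9 -0.6] 1.6 131.7
side 92 [ 1.8 -1. ] -2.1 158.2
side 92 [ 1.8 -1. ] -2.1 158.2
side 92 [ 1.8 -1. ] -2.1 158.2
both [ 2.6 -0.7] -0.8 289.7149039090967
```

```bash
python3 - <<'E'
from h import *
o=readout.get_obs();T=np.array(o["tcp_pos"])
for n in("scene","side"):
    p=get_image(n);P,u,v=pts(p,np.ones((480,640),bool));d=P-T
    s=(abs(d[:,0])<25)&(abs(d[:,1])<25)&(d[:,2]<-20)&(d[:,2]>-45);Q=d[s]
    for x in range(-22,23,4):
        b=Q[(Q[:,0]>=x)&(Q[:,0]<x+4)]
        print(n,x,[f"{y:.0f}/{z:.0f}" for y,z in b[np.argsort(b[:,1])][:,1:]][::2])
    if n=="side":
        q=pix(p,[T-[0,0,32]])[0].astype(int);cv2.imwrite("pics/c3.png",cv2.resize(p["image"][q[1]-22:q[1]+22,q[0]-30:q[0]+30],(600,440),interpolation=cv2.INTER_CUBIC))
E
```

```text
scene -22 ['1/-35']
scene -18 ['-8/-34', '-6/-37', '-4/-33', '-2/-32', '-1/-28', '-0/-36', '1/-32']
scene -14 ['-8/-33', '-7/-35', '-3/-30', '-1/-32', '-0/-38', '1/-33', '2/-38', '4/-30', '6/-32']
scene -10 ['-7/-34', '-3/-32', '-2/-32', '-0/-32', '1/-32', '5/-31', '5/-32', '7/-37']
scene -6 ['-7/-32', '-1/-31', '0/-30', '2/-30', '4/-32', '6/-36', '6/-32']
scene -2 ['2/-35', '5/-32', '5/-29', '6/-39', '7/-32', '7/-33']
scene 2 ['5/-39', '6/-31', '7/-34', '8/-35']
scene 6 ['4/-33', '6/-33', '7/-34', '9/-32']
scene 10 ['5/-34', '7/-33', '8/-37', '9/-29']
scene 14 ['4/-33', '6/-36', '7/-36', '9/-33']
scene 18 []
scene 22 []
side -22 ['-3/-38', '-2/-31']
side -18 ['-7/-34', '-4/-32', '-3/-37', '-3/-33', '0/-35']
side -14 ['-8/-36', '-5/-31', '-2/-39', '0/-35', '0/-34', '4/-39', '5/-35']
side -10 ['-10/-35', '-4/-34', '-0/-33', '1/-35', '3/-35', '5/-30', '6/-36']
side -6 ['-5/-32', '2/-32', '2/-32', '4/-25', '4/-28', '5/-35']
side -2 ['3/-40', '3/-38', '4/-29', '4/-26', '5/-39', '6/-31', '7/-31']
side 2 ['-3/-30', '-0/-34', '4/-32', '5/-40', '6/-30', '6/-32']
side 6 ['-7/-34', '-3/-32', '-2/-36', '4/-39', '4/-33', '6/-40', '6/-31']
side 10 ['-0/-33', '3/-33', '6/-33', '6/-35']
side 14 ['4/-36', '4/-32', '6/-39']
side 18 []
side 22 []
```

View pics/c3.png

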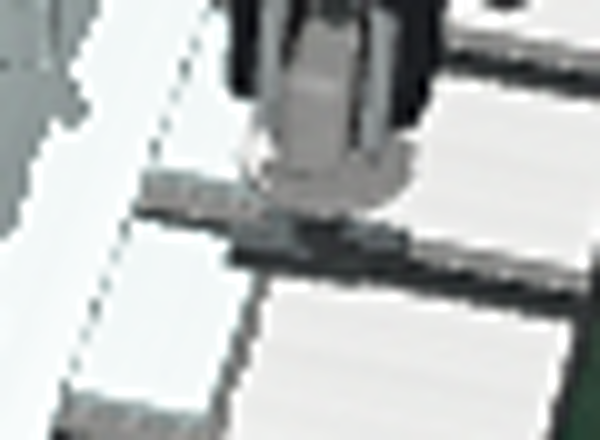

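The side view shows the head's long face along x with its (-x,+y) corner cut. It is aligned to the slot within about 2°, so I lower it.

```bash
python3 -m pendant '[[0,0,20,0,0,0,5],[0,0,20,0,0,0,5],[0,0,15,0,0,0,5],[0,0,8,0,0,0,5],[0,0,4,0,0,0,5],[0,0,4,0,0,0,5],[0,0,2,0,0,0,5],[0,0,0,0,0,0,5]]'
```

```text
t: 11.77
tcp_pos: [495.8, -193.1, 72.0]
tcp_rot: [[-0.003, 1.0, 0.0], [1.0, 0.003, -0.0], [-0.0, 0.0, -1.0]]
contact_force: [-0.5, 0.9, -2.8]
width: 0.15
finger_force: 107.7
```

```bash
python3 -m pendant '[[0,0,4,0,0,0,5],[0,0,4,0,0,0,5],[0,0,3,0,0,0,5],[0,0,0,0,0,0,5],[0,0,0,0,0,0,5]]'
```

```text
t: 12.18
tcp_pos: [495.6, -193.0, 60.6]
tcp_rot: [[-0.003, 1.0, -0.0], [1.0, 0.003, 0.0], [0.0, -0.0, -1.0]]
contact_force: [0.0, 0.0, -2.2]
width: 0.154
finger_force: 107.7
```

```bash
python3 -m pendant '[[0,8,0.3,0,0,0,5],[0,10,0,0,0,0,5],[0,10,0,0,0,0,5],[0,10,0,0,0,0,5],[0,5,0,0,0,0,5],[0,2,0,0,0,0,5],[0,0,0,0,0,0,5]]'
```

```text
t: 12.77
tcp_pos: [541.1, -192.8, 60.2]
tcp_rot: [[-0.003, 1.0, -0.0], [1.0, 0.003, 0.0], [0.0, -0.0, -1.0]]
contact_force: [-0.6, -0.0, -2.5]
width: 0.156
finger_force: 107.6
```

```bash
python3 -m pendant '[[0,1,0,0,0,0,5],[0,1,0,0,0,0,5],[0,1,0,0,0,0,5],[0,0,0,0,0,0,5]]'
```

```text
t: 13.1
tcp_pos: [543.7, -193.0, 60.6]
tcp_rot: [[-0.003, 1.0, 0.0], [1.0, 0.003, -0.0], [-0.0, 0.0, -1.0]]
contact_force: [-0.2, 0.3, -1.8]
width: 0.154
finger_force: 107.6
```

```bash
python3 -m pendant '[[0,0.7,0,0,0,0,5],[0,0.7,0,0,0,0,5],[0,0,0,0,0,0,5]]'; python3 -m pendant '[[0,0.7,0,0,0,0,5],[0,0.7,0,0,0,0,5],[0,0,0,0,0,0,5]]'
```

```text
t: 13.35
tcp_pos: [544.4, -193.0, 60.4]
tcp_rot: [[-0.003, 1.0, -0.002], [1.0, 0.003, 0.0], [0.0, -0.002, -1.0]]
contact_force: [-7.3, -0.1, 2.0]
width: 0.151
finger_force: 108.4
t: 13.6
tcp_pos: [544.9, -193.0, 60.4]
tcp_rot: [[-0.002, 1.0, -0.004], [1.0, 0.002, 0.0], [0.0, -0.004, -1.0]]
contact_force: [-16.6, 0.2, 6.4]
width: 0.151
finger_force: 109.4
```

```bash
python3 -m pendant '[[0,-1.2,1,0,0,0,5],[0,0,1,0,0,0,5],[0,0,0.8,0,0,0,5],[0,0,0,0,0,0,5],[0,0,0,0,0,7,5],[0,0,0,0,0,7,5],[0,0,0,0,0,7,5],[0,0,0,0,0,7,5],[0,0,0,0,0,7,5],[0,0,0,0,0,7,5]]'; python3 -m pendant '[[0,0,0,0,0,7,5],[0,0,0,0,0,7,5],[0,0,0,0,0,7,5],[0,0,0,0,0,7,5],[0,0,0,0,0,7,5],[0,0,0,0,0,7,5],[0,0,0,0,0,0,5]]'; python3 -c "
from h import *
o=st();print(o['ft_torque'])"
```

```text
t: 14.43
tcp_pos: [544.8, -192.3, 57.9]
tcp_rot: [[0.672, 0.741, -0.001], [0.741, -0.672, 0.001], [0.0, -0.002, -1.0]]
contact_force: [-5.9, 6.7, 4.5]
width: 0.152
finger_force: 108.9
t: 15.02
tcp_pos: [544.9, -192.4, 58.0]
tcp_rot: [[0.995, 0.099, -0.001], [0.099, -0.995, 0.001], [-0.001, -0.001, -1.0]]
contact_force: [-6.8, 4.6, 4.5]
width: 0.152
finger_force: 109.3
t 15.02 tcp [ 544.9 -192.4   58. ] R [[0.995, 0.099, -0.001], [0.099, -0.995, 0.001], [-0.001, -0.001, -1.0]] F [-6.8  4.6  4.5] w 0.15164559568641414 q [-22.    0.5 105.5   0.   74.   62.3]
[ 0.81031271  1.21724736 -0.05363589]
```

```bash
python3 -m pendant '[[0,0,0,0,0,7,5],[0,0,0,0,0,7,5],[0,0,0,0,0,7,5],[0,0,0,0,0,0,5]]';python3 -c "
from h import *
o=readout.get_obs();print(o['ft_torque'])";  python3 -m pendant '[[0,0,0,0,0,7,5],[0,0,0,0,0,7,5],[0,0,0,0,0,7,5],[0,0,0,0,0,7,5],[0,0,0,0,0,7,5],[0,0,0,0,0,7,5],[0,0,0,0,0,0,5]]'; python3 -c "
from h import *
o=st();print(o['ft_torque'])
p=get_image('side');q=pix(p,[[543,-193,50]])[0].astype(int);cv2.imwrite('pics/c4.png',cv2.resize(p['image'][q[1]-45:q[1]+45,q[0]-60:q[0]+60],(600,450),interpolation=cv2.INTER_CUBIC))"
```

```text
t: 15.35
tcp_pos: [544.8, -192.4, 57.9]
tcp_rot: [[0.964, -0.264, -0.001], [-0.264, -0.964, 0.001], [-0.001, -0.001, -1.0]]
contact_force: [-6.8, 5.4, 4.5]
width: 0.152
finger_force: 109.3
[ 0.79216514  1.31269835 -0.04365872]
t: 15.93
tcp_pos: [544.5, -192.8, 57.9]
tcp_rot: [[0.54, -0.842, -0.002], [-0.842, -0.54, 0.0], [-0.001, 0.001, -1.0]]
contact_force: [-9.2, 1.4, 4.3]
width: 0.15
finger_force: 109.4
t 15.93 tcp [ 544.5 -192.8   57.9] R [[0.54, -0.842, -0.002], [-0.842, -0.54, 0.0], [-0.001, 0.001, -1.0]] F [-9.2  1.4  4.3] w 0.15011206030793367 q [-22.    0.5 105.5  -0.   74.1 125.3]
[0.33561964 1.7109924  0.00588752]
```

View pics/c4.png

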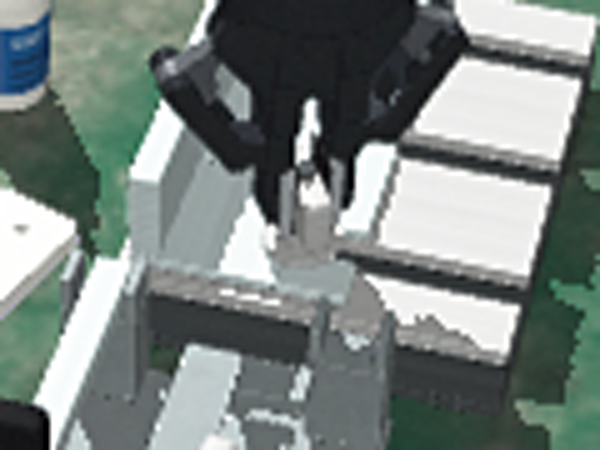

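The bolt is seated and turned by about 147°. I release, raise the gripper, turn it back 180° and regrip.

```bash
python3 -m pendant '[[0,0,0,0,0,0,40],[0,0,0,0,0,0,45],[0,0,0,0,0,0,45],[0,0,-25,0,0,0,45],[0,0,-20,0,0,0,45],[0,0,0,0,0,-7.14,45],[0,0,0,0,0,-7.14,45],[0,0,0,0,0,-7.14,45],[0,0,0,0,0,-7.14,45],[0,0,0,0,0,-7.14,45],[0,0,0,0,0,-7.14,45],[0,0,0,0,0,-7.14,45]]'
python3 -m pendant '[[0,0,0,0,0,-7.14,45],[0,0,0,0,0,-7.14,45],[0,0,0,0,0,-7.14,45],[0,0,0,0,0,-7.14,45],[0,0,0,0,0,-7.14,45],[0,0,0,0,0,-7.14,45],[0,0,0,0,0,-7.14,45],[0,0,0,0,0,-7.14,45],[0,0,0,0,0,-7.14,45],[0,0,0,0,0,-7.14,45],[0,0,0,0,0,-7.14,45]]'
python3 -m pendant '[[0,0,0,0,0,-7.14,45],[0,0,0,0,0,-7.14,45],[0,0,0,0,0,-7.14,45],[0,0,0,0,0,-7.14,45],[0,0,0,0,0,-7.14,45],[0,0,0,0,0,-7.14,45],[0,0,0,0,0,-7.14,45],[0,0,0,0,0,0,45],[0,0,0,0,0,0,45]]'
cat >> h.py <<'E'
def sel(P,x,y,z): return P[(P[:,0]>x[0])&(P[:,0]<x[1])&(P[:,1]>y[0])&(P[:,1]<y[1])&(P[:,2]>z[0])&(P[:,2]<z[1])]
def rect(Q,n):
    if len(Q)<20: print(n,len(Q));return
    lo,hi=np.percentile(Q[:,:2],1,axis=0),np.percentile(Q[:,:2],99,axis=0);Q=Q[((Q[:,:2]>=lo)&(Q[:,:2]<=hi)).all(1)]
    r=cv2.minAreaRect(Q[:,:2].astype(np.float32));print(n,len(Q),np.round(r[0],1),np.round(r[1],1),round(r[2],2),round(Q[:,2].mean(),1))
E
python3 - <<'E'
from h import *
st();p=get_image("wrist");P,u,v=pts(p,np.ones((480,640),bool))
rect(sel(P,(515,575),(-225,-160),(77,88)),"wing seat0");rect(sel(P,(515,575),(-225,-160),(86,95)),"stem")
p=get_image("scene");P,u,v=pts(p,np.ones((480,640),bool));rect(sel(P,(515,575),(-225,-160),(77,88)),"wing seat0 scene")
E
```

```text
t: 16.98
tcp_pos: [545.3, -192.9, 102.7]
tcp_rot: [[0.994, -0.113, 0.0], [-0.113, -0.994, -0.0], [0.0, 0.0, -1.0]]
contact_force: [0.5, -0.6, -0.6]
width: 0.526
finger_force: 0.0
t: 17.9
tcp_pos: [545.3, -192.9, 102.7]
tcp_rot: [[0.309, 0.951, 0.0], [0.951, -0.309, -0.0], [0.0, 0.0, -1.0]]
contact_force: [0.1, -0.6, -0.6]
width: 0.524
finger_force: 0.0
t: 18.65
tcp_pos: [545.3, -192.9, 102.7]
tcp_rot: [[-0.521, 0.853, 0.0], [0.853, 0.521, 0.0], [-0.0, 0.0, -1.0]]
contact_force: [0.1, 0.2, -0.3]
width: 0.526
finger_force: 0.0
t 18.65 tcp [ 545.3 -192.9  102.7] R [[-0.521, 0.853, 0.0], [0.853, 0.521, 0.0], [-0.0, 0.0, -1.0]] F [ 0.1  0.2 -0.3] w 0.5257843018079704 q [-22.   -1.7 103.3   0.   78.4 -53.4]
wing seat0 1742 [ 544.  -191.7] [14.  43.9] 33.31 83.6
stem 213 [ 544.  -191.6] [8.2 8.1] 87.24 88.0
wing seat0 scene 124 [ 542.7 -189.3] [14.1 43.2] 33.55 82.5
```

```bash
python3 -m pendant '[[0,0,25,0,0,-2,45],[0,0,20,0,0,0,45],[0,0,0,0,0,0,20],[0,0,0,0,0,0,5],[0,0,0,0,0,0,5],[0,0,0,0,0,0,5],[0,0,0,0,0,0,5],[0,0,0,0,0,7,5],[0,0,0,0,0,7,5],[0,0,0,0,0,7,5],[0,0,0,0,0,7,5],[0,0,0,0,0,0,5]]'; for i in 1; do python3 -c "
from h import *
o=readout.get_obs();print(o['ft_torque'])"; done;  python3 -m pendant '[[0,0,0,0,0,5,5],[0,0,0,0,0,0,5]]'; python3 -c "
from h import *
o=readout.get_obs();print(o['ft_torque'])"; python3 -m pendant '[[0,0,0,0,0,5,5],[0,0,0,0,0,0,5]]'; python3 -c "
from h import *
o=readout.get_obs();print(o['ft_torque'])"
```

```text
t: 19.75
tcp_pos: [544.6, -194.1, 58.9]
tcp_rot: [[-0.089, 0.996, -0.001], [0.996, 0.089, -0.003], [-0.002, -0.002, -1.0]]
contact_force: [-9.6, -8.4, -1.2]
width: 0.149
finger_force: 61.6
[-1.84660575  1.8018694  -0.02144877]
t: 19.92
tcp_pos: [544.5, -194.3, 58.9]
tcp_rot: [[-0.005, 1.0, -0.002], [1.0, 0.005, -0.003], [-0.003, -0.002, -1.0]]
contact_force: [-11.1, -10.4, -0.3]
width: 0.149
finger_force: 61.8
[-2.14304721  2.11652188  0.14986243]
t: 20.08
tcp_pos: [544.3, -194.5, 58.9]
tcp_rot: [[0.082, 0.997, -0.002], [0.997, -0.082, -0.003], [-0.003, -0.002, -1.0]]
contact_force: [-12.5, -11.3, 0.5]
width: 0.149
finger_force: 62.0
[-2.38239021  2.47592594  0.17869777]
```

```bash
for i in 1; do python3 -m pendant '[[0,0,0,0,0,3,5],[0,0,0,0,0,0,5]]'; python3 -c "
from h import *
o=readout.get_obs();print(o['ft_torque'])"; python3 -m pendant '[[0,0,0,0,0,3,5],[0,0,0,0,0,0,5]]'; python3 -c "
from h import *
o=readout.get_obs();print(o['ft_torque'])"; python3 -m pendant '[[0,0,0,0,0,3,5],[0,0,0,0,0,0,5]]'; python3 -c "
from h import *
o=readout.get_obs();print(o['ft_torque'])";done
```

```text
t: 20.25
tcp_pos: [544.3, -194.5, 59.0]
tcp_rot: [[0.132, 0.991, -0.002], [0.991, -0.132, -0.003], [-0.004, -0.002, -1.0]]
contact_force: [-13.2, -12.7, 0.2]
width: 0.147
finger_force: 62.0
[-2.51132128  2.5639749   0.18838202]
t: 20.42
tcp_pos: [544.3, -194.6, 58.9]
tcp_rot: [[0.184, 0.983, -0.002], [0.983, -0.184, -0.003], [-0.004, -0.002, -1.0]]
contact_force: [-14.2, -12.3, 1.5]
width: 0.151
finger_force: 62.0
[-2.57680942  2.6322776   0.21757951]
t: 20.58
tcp_pos: [544.3, -194.4, 59.0]
tcp_rot: [[0.235, 0.972, -0.002], [0.972, -0.235, -0.003], [-0.003, -0.001, -1.0]]
contact_force: [-14.5, -10.1, 2.0]
width: 0.15
finger_force: 62.7
[-2.13515028  2.71061267  0.17514944]
```

```bash
for i in 1; do python3 -m pendant '[[0,0,0,0,0,4,5],[0,0,0,0,0,0,5]]'|egrep "rot|force"; python3 -c "
from h import *
o=readout.get_obs();print(o['ft_torque'])"; python3 -m pendant '[[0,0,0,0,0,4,5],[0,0,0,0,0,0,5]]'|egrep "rot|force"; python3 -c "
from h import *
o=readout.get_obs();print(o['ft_torque'])"; python3 -m pendant '[[0,0,0,0,0,4,5],[0,0,0,0,0,0,5]]'|egrep "rot|force"; python3 -c "
from h import *
o=st();print(o['ft_torque'])";done
```

```text
tcp_rot: [[0.303, 0.953, -0.002], [0.953, -0.303, -0.003], [-0.003, -0.001, -1.0]]
contact_force: [-14.4, -10.9, 1.4]
finger_force: 62.6
[-2.0854105   2.60152757  0.13111427]
tcp_rot: [[0.369, 0.929, -0.002], [0.929, -0.369, -0.003], [-0.003, -0.001, -1.0]]
contact_force: [-14.5, -10.7, 2.0]
finger_force: 62.7
[-2.08072259  2.73121923  0.08081121]
tcp_rot: [[0.433, 0.901, -0.002], [0.901, -0.433, -0.003], [-0.003, -0.001, -1.0]]
contact_force: [-14.9, -10.3, 2.4]
finger_force: 62.7
t 21.08 tcp [ 544.2 -194.3   59. ] R [[0.433, 0.901, -0.002], [0.901, -0.433, -0.003], [-0.003, -0.001, -1.0]] F [-14.9 -10.3   2.4] w 0.14698016828136468 q [-22.1   0.4 105.5  -0.2  74.1   3.6]
[-1.9898613   2.74415471  0.00838863]
```

```bash
python3 -m pendant '[[0,0,0,0,0,0,40],[0,0,0,0,0,0,45],[0,0,0,0,0,0,45],[0,0,-25,0,0,0,45],[0,0,-25,0,0,0,45],[0,0,0,0,0,0,45],[0,0,0,0,0,0,45]]' | head -3
python3 - <<'E'
from h import *
p=get_image("wrist");P,u,v=pts(p,np.ones((480,640),bool))
rect(sel(P,(515,575),(-225,-160),(77,88)),"wing seat0");rect(sel(P,(515,575),(-225,-160),(86,95)),"stem");rect(sel(P,(520,570),(-218,-165),(48.5,54)),"washer")
cv2.imwrite("pics/w3.png",p["image"])
E
```

```text
t: 21.67
tcp_pos: [546.2, -193.1, 109.8]
tcp_rot: [[0.428, 0.904, 0.003], [0.904, -0.428, -0.001], [0.0, 0.004, -1.0]]
wing seat0 1592 [ 544.7 -192.1] [42.8 14. ] 63.6 83.7
stem 204 [ 544.2 -192.8] [8.8 8.5] 85.91 88.3
washer 806 [ 544.5 -192.7] [30.8 35.1] 66.57 50.5
```

View pics/w3.png

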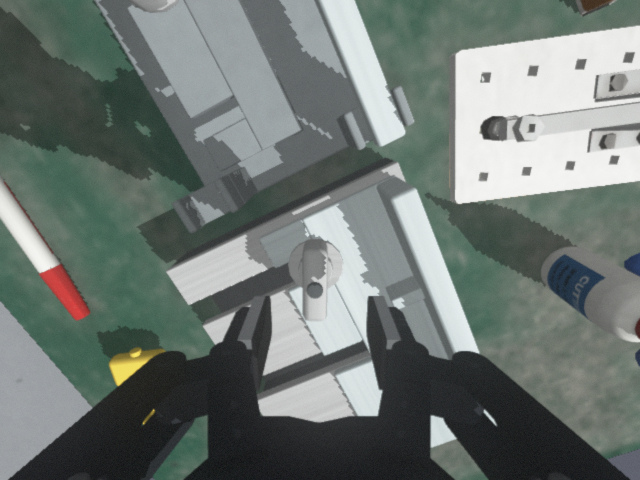

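The wing has really followed the gripper to -206°, but -182 to -192° was expected. I tilt the wrist camera to look under the washer from the front and see the head.

```bash
python3 -m pendant '[[0,0,-20,0,0,-7.14,45],[0,0,-20,0,0,-7.14,45],[0,0,0,0,0,-7.14,45],[0,0,0,0,0,-7.14,45],[0,0,0,0,0,-7.14,45],[0,0,0,0,0,-7.14,45],[0,0,0,0,0,-7.14,45],[0,0,0,0,0,-7.14,45],[0,0,0,0,0,-7.14,45],[0,0,0,0,0,-7.14,45],[0,0,0,0,0,-7.14,45],[0,0,0,0,0,-7.14,45]]'|sed -n 2,3p
python3 -m pendant '[[0,0,0,0,0,-7.14,45],[0,0,0,0,0,-7.14,45],[0,0,0,0,0,-7.14,45],[0,0,0,0,0,-7.14,45],[0,0,0,0,0,-1,45],[30,0,0,0,-6,0,45],[15,0,0,0,-6,0,45],[0,0,0,0,-6,0,45],[0,0,0,0,-6,0,45],[0,0,0,0,-6,0,45],[0,0,0,0,0,0,45],[0,0,0,0,0,0,45]]'
python3 - <<'E'
from h import *
st();p=get_image("wrist");q=pix(p,[[537,-193,26],[526,-193,46]]);print(q,np.array(p["cam_to_world"])[:3,3])
c=q[0].astype(int);u=max(0,c[0]-80);v=max(0,c[1]-60);cv2.imwrite("pics/w4.png",cv2.resize(p["image"][v:v+120,u:u+160],None,fx=5,fy=5,interpolation=cv2.INTER_CUBIC));print(u,v)
E
```

```text
tcp_pos: [545.0, -192.7, 146.5]
tcp_rot: [[-0.872, 0.49, -0.001], [0.49, 0.872, 0.001], [0.001, -0.0, -1.0]]
t: 23.72
tcp_pos: [503.3, -193.1, 146.1]
tcp_rot: [[-0.874, 0.005, 0.486], [0.006, 1.0, -0.001], [-0.486, 0.002, -0.874]]
contact_force: [0.2, -0.1, 0.6]
width: 0.527
finger_force: 0.0
t 23.72 tcp [ 503.3 -193.1  146.1] R [[-0.874, 0.005, 0.486], [0.006, 1.0, -0.001], [-0.486, 0.002, -0.874]] F [ 0.2 -0.1  0.6] w 0.5269019963565416 q [ -31.6  -25.3  122.1   17.2   59.  -127. ]
[[318.64307791 199.78676486]
 [318.66225193 206.02741294]] [ 363.45405686 -192.80927505  231.53790124]
238 139
```

View pics/w4.png

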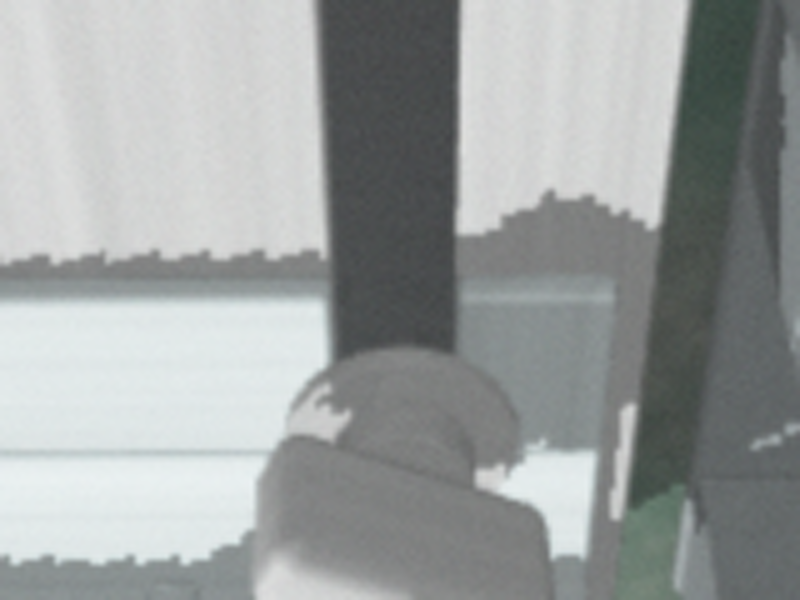

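```bash
python3 - <<'E'
from h import *
p=get_image("wrist");P,u,v=pts(p,np.ones((480,640),bool))
for y in(-200,-197,-193,-189,-186):
    s=(abs(P[:,1]-y)<1.2)&(P[:,0]>490)&(P[:,0]<560)&(P[:,2]<44)
    o=np.argsort(P[s][:,0]);print(y,[f"{a[0]:.0f}/{a[2]:.0f}" for a in P[s][o]][-10:])
g=p["image"][195:225,300:340].mean(2);print(g[:,::6].round().astype(int)[:22])
E
```

```text
-200 ['543/7', '544/27', '544/7', '544/7', '544/28', '544/27', '545/7', '545/6', '545/7', '546/27']
-197 ['544/7', '544/6', '544/8', '544/7', '545/7', '546/7', '546/7', '546/7', '546/7', '547/7']
-193 ['546/7', '546/6', '547/6', '547/7', '547/7', '547/6', '548/7', '548/6', '549/6', '550/6']
-189 ['546/6', '547/7', '548/6', '548/6', '549/6', '549/7', '549/7', '550/7', '550/6', '550/7']
-186 ['548/6', '549/6', '549/7', '550/6', '550/6', '550/7', '550/7', '551/8', '551/7', '552/5']
[[148  74  77  78  71 129 142]
 [162  73  77  75  72 135 153]
 [191  75  81  76  78 137 162]
 [216  76  80  75  74 135 147]
 [227  77  76  80  74 125 139]
 [229  81  76  80  76 128 138]
 [226  81  76  76  79 125 139]
 [227  82  76  77  76 127 139]
 [229  81  74  77  78 129 142]
 [231  80  76  77  74 131 141]
 [229  81  72  78  75 128 140]
 [230  82  76  91  77 129 142]
 [230  81  92 113  92 131 140]
 [231  83 123 132 125 128 140]
 [228  92 127 133 127 126 139]
 [227 123 129 137 128 126 139]
 [227 126 129 130 130 125 139]
 [223 130 125 130 125 128 135]
 [186 126 125 132 127 125 126]
 [145 126 126 128 125 128 118]
 [146 127 124 127 126 123 119]
 [170 123 125 127 128 125 126]]
```

The depth suggests the head has gone too far clockwise. I take a second look from a lower angle.

```bash
python3 -m pendant '[[10,0,15,0,0,0,45],[10,0,15,0,0,0,45],[0,0,0,0,-7,0,45],[0,0,0,0,-7,0,45],[0,0,0,0,0,0,45],[0,0,0,0,0,0,45]]'|sed -n 2,4p
cat > head.py <<'E'
from h import *
import sys
p=get_image("wrist");q=pix(p,[[537,float(sys.argv[1]),26]]);print(q,np.array(p["cam_to_world"])[:3,3])
c=q[0].astype(int);u=max(0,c[0]-50);v=max(0,c[1]-40)
im=p["image"][v:v+75,u:u+100];im=np.clip(im.astype(float)*1.6-40,0,255).astype(np.uint8)
cv2.imwrite(sys.argv[2],cv2.resize(im,None,fx=8,fy=8,interpolation=cv2.INTER_CUBIC));print(u,v)
P,a,b=pts(p,np.ones((480,640),bool));y0=float(sys.argv[1])
for y in range(-10,11,2):
    s=(abs(P[:,1]-y0-y)<1)&(P[:,0]>525)&(P[:,0]<560)&(P[:,2]<29)&(P[:,2]>15)
    if s.sum(): print(y,s.sum(),"xmin",np.sort(P[s][:,0])[:3].round(1),P[s][:,2].mean().round(1))
E
python3 head.py -193 pics/w5.png
```

```text
tcp_pos: [501.1, -193.0, 110.1]
tcp_rot: [[-0.732, 0.003, 0.681], [0.003, 1.0, -0.0], [-0.681, 0.002, -0.732]]
contact_force: [0.5, -0.4, -0.1]
[[318.7079737  206.71628199]] [ 344.91335875 -192.9927982   159.49574858]
268 166
-10 47 xmin [534.1 534.1 534.3] 25.6
-8 55 xmin [532.4 532.7 532.9] 25.7
-6 49 xmin [533.8 534.1 534.2] 25.6
-4 41 xmin [533.8 534.7 534.8] 25.5
-2 38 xmin [535.5 535.5 535.7] 25.0
0 38 xmin [536.  536.9 537. ] 25.0
2 32 xmin [537.1 537.2 537.5] 25.5
4 41 xmin [538.  538.1 538.2] 25.3
6 52 xmin [538.9 539.2 539.3] 25.5
8 15 xmin [539.3 540.1 540.2] 24.9
```

View pics/w5.png

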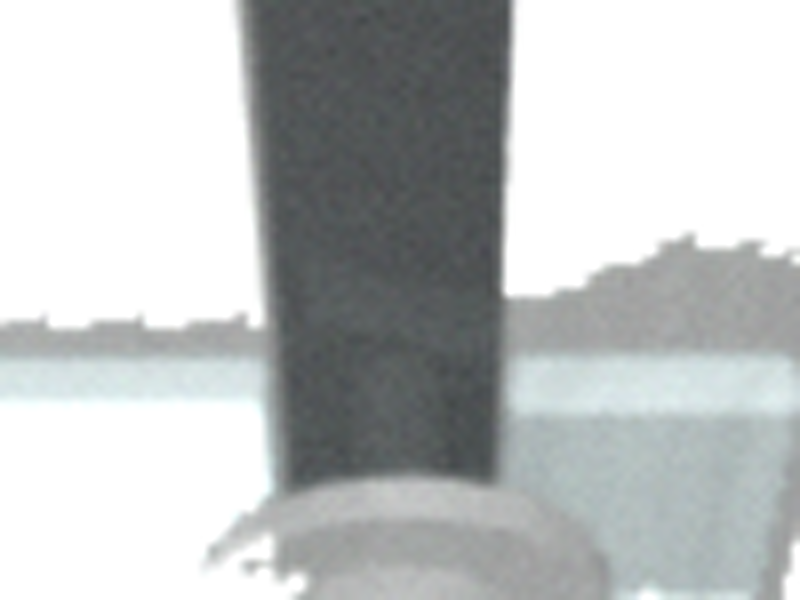

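The line of the head's front edge shows it about 22° past square, so I overturned it: the nut was at its stop and the head got forced on. I bring the tool upright, grip the washer and turn the bolt back about 18°.

```bash
python3 -m pendant '[[-27,0,-29,0,0,0,48],[0,0,0,0,7.1,0,48],[0,0,0,0,7.1,0,48],[0,0,0,0,7.1,0,48],[0,0,0,0,7.1,0,48],[0,0,0,0,7.1,0,48],[0,0,0,0,7.1,0,48],[0,0,0,0,0,7.1,48],[0,0,0,0,0,7.1,48],[0,0,0,0,0,7.1,48],[0,0,0,0,0,7.1,48],[0,0,0,0,0,7.1,48]]'|sed -n 2,3p
python3 -m pendant '[[0,0,0,0,0,7.1,48],[0,0,0,0,0,7.1,48],[0,0,0,0,0,7.1,48],[0,0,0,0,0,7.1,48],[0,0,0,0,0,7.1,48],[0,0,0,0,0,7.1,48],[0,0,0,0,0,7.1,48],[0,0,0,0,0,7.1,48],[0,0,0,0,0,7.1,48],[0,0,0,0,0,7.1,48],[0,0,0,0,0,3,48],[0,0,0,0,0,0,48]]'|sed -n 2,3p
python3 -c "
from h import *
o=st();R=np.array(o['tcp_rot']);print(R.T@(np.array([544.5,-192.6,100])-o['tcp_pos']))"
```

```text
tcp_pos: [502.5, -193.9, 151.7]
tcp_rot: [[-0.808, 0.589, 0.008], [0.589, 0.808, -0.004], [-0.009, 0.001, -1.0]]
tcp_pos: [502.4, -193.8, 151.7]
tcp_rot: [[0.34, 0.94, 0.008], [0.94, -0.34, -0.004], [-0.001, 0.009, -1.0]]
t 26.37 tcp [ 502.4 -193.8  151.7] R [[0.34, 0.94, 0.008], [0.94, -0.34, -0.004], [-0.001, 0.009, -1.0]] F [0.3 0.4 0. ] w 0.5621990676814287 q [-23.8  -9.  105.4   0.   83.1  -3.9]
[15.43226681 38.73062695 52.02561316]
```

```bash
python3 -m pendant '[[8,20,15,0.5,0,0,48],[7.4,18.7,15,0,0,0,48],[0,0,21,0,0,6.5,48],[0,0,0,0,0,0,48],[0,0,25,0,0,0,48],[0,0,20,0,0,0,48],[0,0,5,0,0,0,48],[0,0,0,0,0,0,48]]'
python3 -m pendant '[[0,0,2,0,0,0,48],[0,0,2,0,0,0,48],[0,0,0,0,0,0,48]]'
```

```text
t: 27.03
tcp_pos: [542.9, -191.1, 49.4]
tcp_rot: [[0.437, 0.899, -0.0], [0.899, -0.437, 0.003], [0.002, -0.001, -1.0]]
contact_force: [0.9, 0.3, 0.2]
width: 0.56
finger_force: 0.0
t: 27.28
tcp_pos: [543.7, -191.3, 46.6]
tcp_rot: [[0.439, 0.898, 0.003], [0.898, -0.439, 0.003], [0.004, 0.002, -1.0]]
contact_force: [-0.4, -0.6, 0.3]
width: 0.563
finger_force: 0.0
```

```bash
python3 -m pendant '[[-1.5,0,1.5,0,0,0,44],[0,0,0,0,0,0,44]]'|grep -E "pos|contact"; python3 -m pendant '[[0,0,1.5,0,0,0,44],[0,0,0,0,0,0,44]]'|grep -E "pos|contact";python3 -m pendant '[[0,0,1.5,0,0,0,44],[0,0,0,0,0,0,44]]'|grep -E "pos|contact"
```

```text
tcp_pos: [542.6, -192.7, 44.5]
contact_force: [-0.2, -0.3, -0.2]
tcp_pos: [542.8, -192.7, 43.9]
contact_force: [-5.4, 1.2, 12.0]
tcp_pos: [542.9, -192.7, 43.8]
contact_force: [-14.7, 4.5, 29.0]
```

```bash
python3 -m pendant '[[0,0,-2,0,0,0,44],[0,1.5,-1.6,0,0,0,44],[0,0,0,0,0,0,30],[0,0,0,0,0,0,25],[0,0,0,0,0,0,25],[0,0,0,0,0,0,25],[0,0,0,0,0,0,25]]'; python3 -m pendant '[[0,0,0,0,0,-6,25],[0,0,0,0,0,-6,25],[0,0,0,0,0,-6,25],[0,0,0,0,0,0,25]]'; python3 -c "
from h import *
print(readout.get_obs()['ft_torque'])"
```

```text
t: 28.37
tcp_pos: [544.2, -193.3, 45.5]
tcp_rot: [[0.44, 0.898, 0.003], [0.898, -0.44, 0.003], [0.004, 0.001, -1.0]]
contact_force: [-3.9, 0.2, 12.9]
width: 0.374
finger_force: 58.8
t: 28.7
tcp_pos: [544.2, -193.7, 45.5]
tcp_rot: [[0.134, 0.991, 0.003], [0.991, -0.134, 0.002], [0.003, 0.003, -1.0]]
contact_force: [-5.1, -2.5, 10.3]
width: 0.38
finger_force: 62.1
[-0.5265905   0.92455368  0.14339272]
```

```bash
python3 -m pendant '[[0,0,0,0,0,0,44],[0,0,0,0,0,0,48],[0,0,0,0,0,0,48],[0,0,-25,0,0,0,48],[0,0,-25,0,0,0,48],[0,0,-20,0,0,0,48],[0,0,0,0,0,0,48]]'|head -2
python3 - <<'E'
from h import *
st();p=get_image("wrist");P,u,v=pts(p,np.ones((480,640),bool))
rect(sel(P,(515,575),(-225,-160),(77,88)),"wing seat0");rect(sel(P,(520,570),(-218,-165),(48.5,54)),"washer")
E
```

```text
t: 29.28
tcp_pos: [545.2, -193.9, 118.9]
t 29.28 tcp [ 545.2 -193.9  118.9] R [[0.141, 0.99, 0.007], [0.99, -0.141, 0.002], [0.003, 0.007, -1.0]] F [ 0.6 -0.   1.6] w 0.5648966245546285 q [-22.2  -2.5 102.6   0.2  79.6 -14.2]
wing seat0 1465 [ 544.1 -193.5] [42.8 13.7] 82.38 83.6
washer 744 [ 544.3 -193.6] [30. 34.] 88.93 50.2
```

```bash
python3 -m pendant '[[-2.6,-22,-15,0,0,-7.1,48],[-5.2,-21,-15,0,0,-7.1,48],[0,0,0,0,0,-7.1,48],[0,0,0,0,0,-7.1,48],[0,0,0,0,0,-7.1,48],[0,0,0,0,0,-7.1,48],[0,0,0,0,0,-7.1,48],[0,0,0,0,0,-7.1,48],[0,0,0,0,0,-7.1,48],[0,0,0,0,0,-7.1,48],[0,0,0,0,0,-7.1,48],[0,0,0,0,0,-7.1,48]]'|sed -n 2,3p
python3 -m pendant '[[0,0,0,0,0,-7.1,48],[0,0,0,0,0,-6,48],[0,0,0,0,-7.1,0,48],[0,0,0,0,-7.1,0,48],[0,0,0,0,-7.1,0,48],[0,0,0,0,-7.1,0,48],[0,0,0,0,-7.1,0,48],[0,0,0,0,-7.1,0,48],[13,0,15,0,0,0,48],[13,0,15,0,0,0,48],[0,0,0,0,0,0,48],[0,0,0,0,0,0,48]]'|sed -n 2,3p
python3 head.py -193 pics/w6.png
```

```text
tcp_pos: [500.1, -197.6, 143.1]
tcp_rot: [[-0.976, 0.217, 0.001], [0.217, 0.976, 0.004], [0.0, 0.004, -1.0]]
tcp_pos: [501.2, -197.2, 103.4]
tcp_rot: [[-0.736, -0.003, 0.677], [0.001, 1.0, 0.006], [-0.677, 0.005, -0.736]]
[[324.34378197 215.28222712]] [ 345.3340179  -198.3294343   153.82481939]
274 175
-10 55 xmin [535.5 536.1 536.2] 25.0
-8 57 xmin [535.1 535.7 536. ] 25.1
-6 36 xmin [535.7 535.9 536.3] 25.2
-4 32 xmin [536.1 536.1 536.1] 24.5
-2 40 xmin [536.1 536.5 536.6] 24.4
0 38 xmin [536.3 536.6 536.6] 24.3
2 42 xmin [536.9 537.1 537.1] 25.0
4 52 xmin [537.2 537.3 537.4] 25.0
6 51 xmin [537.  537.5 537.8] 25.3
8 29 xmin [537.3 537.8 538. ] 25.0
```

The head is now about 6° past square and the nut is at about 1.58, so bolt 1 is good. Now the middle bolt.

```bash
python3 -m pendant '[[-20,0,-22,0,0,0,60],[-21,0,-22,0,0,0,60],[0,0,0,0,7.1,0,60],[0,0,0,0,7.1,0,60],[0,0,0,0,7.1,0,60],[0,0,0,0,7.1,0,60],[0,0,0,0,7.1,0,60],[0,0,0,0,7.1,0,60],[-5,35,0,0,0,0,60],[-8,40,0,0,0,0,60],[-12,40,0,0,0,0,60],[-12,40,0,0,0,0,60]]'|sed -n 2,3p
python3 -m pendant '[[0,25,0,0,0,7.1,60],[0,0,0,0,0,7.1,60],[0,0,0,0,0,7.1,60],[0,0,0,0,0,7.1,60],[0,0,0,0,0,7.1,60],[0,0,0,0,0,7.1,60],[0,0,0,0,0,7.1,60],[0,0,0,0,0,7.1,60],[0,0,0,0,0,7.1,60],[0,0,0,0,0,7.1,60],[0,0,0,0,0,7.1,60],[0,0,0,0,0,7.1,60]]'|sed -n 2,3p
python3 -m pendant '[[0,0,0,0,0,7.1,60],[0,0,0,0,0,5,60],[0,0,0,0,0,0,60],[0,0,0,0,0,0,60]]'>/dev/null
python3 - <<'E'
from h import *
o=st();p=get_image("wrist");P,u,v=pts(p,np.ones((480,640),bool))
rect(sel(P,(500,575),(-60,30),(84,95)),"wm");rect(sel(P,(585,640),(-140,115),(62,68)),"bar")
E
```

```text
tcp_pos: [539.2, -41.1, 166.9]
tcp_rot: [[-1.0, -0.002, 0.004], [-0.002, 1.0, 0.003], [-0.004, 0.003, -1.0]]
tcp_pos: [538.9, -17.8, 167.1]
tcp_rot: [[-0.081, 0.997, 0.004], [0.997, 0.081, 0.003], [0.002, 0.004, -1.0]]
t 33.72 tcp [538.7 -17.8 166.6] R [[0.121, 0.993, 0.003], [0.993, -0.121, 0.003], [0.003, 0.003, -1.0]] F [0.4 0.8 0.2] w 0.7029359427480871 q [ -4.7  -9.2 104.2   0.2  84.8   2.2]
wm 1099 [538.8 -15.8] [42.2 13.5] 83.54 89.8
bar 5513 [612.6   9.7] [ 17.1 198.9] 0.16 66.1
```

```bash
python3 -m pendant '[[2,0,30,0,0,0,60],[0,0,35,0,0,0,60],[0,0,25,0,0,0,60],[0,0,10,0,0,0,60],[0,0,3.5,0,0,0,60],[0,0,0,0,0,0,60],[0,0,0,0,0,0,30],[0,0,0,0,0,0,5],[0,0,0,0,0,0,5],[0,0,0,0,0,0,5],[0,0,0,0,0,0,5],[0,0,0,0,0,0,5]]'
python3 -m pendant '[[0,0,-3,0,0,0,5],[0,0,0,0,0,0,5],[-1.2,-10,0,0,0,0,5],[-1.6,-13,0,0,0,0,5],[-1.6,-13,0,0,0,0,5],[-1.6,-13,0,0,0,0,5],[0,0,0,0,0,0,5],[0,0,-15,0,0,0,5],[0,0,-35,0,0,0,5],[0,0,-35,0,0,0,5],[0,0,0,0,0,0,5]]'
```

```text
t: 34.77
tcp_pos: [539.4, -15.5, 64.2]
tcp_rot: [[0.123, 0.992, 0.004], [0.992, -0.123, 0.003], [0.004, 0.004, -1.0]]
contact_force: [-5.3, -0.3, 12.9]
width: 0.156
finger_force: 69.2
t: 35.68
tcp_pos: [491.3, -15.9, 156.9]
tcp_rot: [[0.124, 0.992, 0.011], [0.992, -0.124, 0.003], [0.004, 0.01, -1.0]]
contact_force: [1.3, -0.6, 0.1]
width: 0.154
finger_force: 67.2
```

```bash
python3 -m pendant '[[0,0,0,0.6,0,-7.1,5],[-30,0,0,0,0,0,5],[-36,0,0,0,0,0,5],[-37,1,0,0,0,0,5],[-37,1,0,0,0,0,5],[-37,1,0,0,0,0,5],[-37,1,0,0,0,0,5],[-37,0,0,0,0,0,5],[-37,0,0,0,0,0,5],[-31,0,0,0,0,0,5],[-10,0,0,0,0,0,5],[0,0,0,0,0,0,5]]'
python3 - <<'E'
from h import *
o=st();T=np.array(o["tcp_pos"])
for n in("scene","side"):
    p=get_image(n);P,u,v=pts(p,np.ones((480,640),bool));d=P-T
    Q=d[(abs(d[:,0])<25)&(abs(d[:,1])<25)&(d[:,2]<-28)&(d[:,2]>-40)]
    e=[(x+2,np.sort(b[:,1])[-2:].mean()) for x in range(-22,23,4) for b in[Q[(Q[:,0]>=x)&(Q[:,0]<x+4)]] if len(b)>2]
    print(n,[(a,round(b,1)) for a,b in e]); e=np.array([k for k in e if k[0]>-9]);print(np.degrees(np.arctan(np.polyfit(e[:,0],e[:,1],1)[0])))
E
```

```text
t: 36.68
tcp_pos: [492.8, -346.9, 147.8]
tcp_rot: [[0.002, 1.0, -0.009], [1.0, -0.002, 0.004], [0.004, -0.009, -1.0]]
contact_force: [-0.0, -0.4, -2.3]
width: 0.155
finger_force: 67.0
t 36.68 tcp [ 492.8 -346.9  147.8] R [[0.002, 1.0, -0.009], [1.0, -0.002, 0.004], [0.004, -0.009, -1.0]] F [-0.  -0.4 -2.3] w 0.15495449375466594 q [-37.5   0.   97.3  -0.1  83.2 -37.4]
scene [(-16, np.float64(0.5)), (-12, np.float64(3.9)), (-8, np.float64(6.2)), (-4, np.float64(6.1)), (0, np.float64(8.0)), (4, np.float64(7.3)), (8, np.float64(6.5)), (12, np.float64(9.1)), (16, np.float64(8.5))]
5.783695453478111
side [(-16, np.float64(0.8)), (-12, np.float64(6.4)), (-8, np.float64(8.3)), (-4, np.float64(8.4)), (0, np.float64(9.3)), (4, np.float64(9.3)), (8, np.float64(8.3)), (12, np.float64(9.0)), (16, np.float64(8.2))]
-0.11679371177714522
```

```bash
python3 -m pendant '[[1.9,2.7,20,-0.5,0,0,5],[0,0,20,0,0,0,5],[0,0,20,0,0,0,5],[0,0,8,0,0,0,5],[0,0,4,0,0,0,5],[0,0,3,0,0,0,5],[0,0,0,0,0,0,5]]'
```

```text
t: 37.37
tcp_pos: [496.7, -342.4, 78.6]
tcp_rot: [[-0.001, 1.0, 0.003], [1.0, 0.001, 0.001], [0.001, 0.003, -1.0]]
contact_force: [-12.9, 4.8, 34.7]
width: 0.156
finger_force: 74.4
```

```bash
python3 -m pendant '[[0,0,-8,0,0,0,5],[0,0,0,0,0,0,5],[0,0,0,0,0,0,5]]'; python3 - <<'E'
from h import *
o=st();T=np.array(o["tcp_pos"])
p=get_image("side");P,u,v=pts(p,np.ones((480,640),bool))
for x0 in(455,468):
    b=sel(P,(x0,x0+13),(-385,-300),(35,44));h=np.histogram(b[:,1],np.arange(-375,-310,1));z=np.nonzero(h[0]==0)[0]-374.5;print(x0,z)
d=P-T;Q=d[(abs(d[:,0])<25)&(abs(d[:,1])<25)&(d[:,2]<-29)&(d[:,2]>-42)]
print([(x+2,np.sort(b[:,1])[-2:].mean().round(1)) for x in range(-22,23,4) for b in[Q[(Q[:,0]>=x)&(Q[:,0]<x+4)]] if len(b)>2])
p=get_image("wrist");P,u,v=pts(p,np.ones((480,640),bool))
for x0 in(455,470,482):
    b=sel(P,(x0,x0+13),(-385,-300),(35,44));h=np.histogram(b[:,1],np.arange(-375,-310,1));z=np.nonzero(h[0]==0)[0]-374.5;print("w",x0,z)
E
```

```text
t: 37.62
tcp_pos: [496.2, -341.9, 82.3]
tcp_rot: [[-0.001, 1.0, 0.002], [1.0, 0.001, 0.004], [0.003, 0.002, -1.0]]
contact_force: [0.3, -0.8, -2.0]
width: 0.154
finger_force: 71.0
t 37.62 tcp [ 496.2 -341.9   82.3] R [[-0.001, 1.0, 0.002], [1.0, 0.001, 0.004], [0.003, 0.002, -1.0]] F [ 0.3 -0.8 -2. ] w 0.15373253951280666 q [-37.1   2.3 101.3   0.2  76.5 -37.2]
455 [-370.5 -364.5 -354.5 -352.5 -351.5 -350.5 -349.5 -348.5 -347.5 -346.5
 -345.5 -344.5 -343.5 -342.5 -341.5 -340.5 -339.5 -337.5 -336.5 -327.5
 -317.5 -315.5]
468 [-372.5 -371.5 -369.5 -368.5 -358.5 -354.5 -352.5 -351.5 -350.5 -349.5
 -348.5 -347.5 -346.5 -345.5 -344.5 -342.5 -340.5 -339.5 -338.5 -334.5
 -320.5 -316.5 -315.5]
[(-20, np.float64(19.7)), (-16, np.float64(17.4)), (-12, np.float64(14.6)), (-8, np.float64(11.2)), (-4, np.float64(9.0)), (0, np.float64(5.1)), (4, np.float64(19.0)), (8, np.float64(7.8)), (12, np.float64(10.9)), (16, np.float64(11.4)), (20, np.float64(17.3)), (24, np.float64(21.5))]
w 455 [-354.5 -353.5 -352.5 -351.5 -350.5 -349.5 -348.5 -347.5 -346.5 -345.5
 -344.5 -343.5 -342.5 -341.5 -340.5 -339.5 -338.5]
w 470 [-374.5 -373.5 -372.5 -371.5 -370.5 -369.5 -368.5 -367.5 -366.5 -365.5
 -364.5 -363.5 -362.5 -354.5 -353.5 -352.5 -351.5 -350.5 -349.5 -348.5
 -347.5 -346.5 -345.5 -344.5 -342.5 -341.5 -340.5 -339.5 -338.5]
w 482 [-374.5 -373.5 -372.5 -371.5 -370.5 -369.5 -368.5 -367.5 -366.5 -365.5
 -364.5 -363.5 -362.5 -361.5 -360.5 -359.5 -358.5 -357.5 -356.5 -355.5
 -354.5 -353.5 -352.5 -351.5 -350.5 -349.5 -348.5 -347.5 -346.5 -345.5
 -344.5 -343.5 -342.5 -341.5 -340.5 -339.5 -338.5]
```

```bash
python3 -m pendant '[[-3.8,0,0,0,0,0,5],[0,0,0,0,0,0,5],[0,0,0,0,0,0,5],[0,0,0,0,0,0,5]]' | sed -n 2p;  python3 -m pendant '[[0,0,3,0,0,0,5],[0,0,3,0,0,0,5],[0,0,3,0,0,0,5],[0,0,0,0,0,0,5]]'
```

```text
tcp_pos: [495.7, -346.4, 81.3]
t: 38.38
tcp_pos: [495.5, -346.1, 71.7]
tcp_rot: [[-0.0, 1.0, -0.0], [1.0, 0.0, 0.005], [0.005, -0.0, -1.0]]
contact_force: [-0.2, -0.6, -1.9]
width: 0.149
finger_force: 71.0
```

```bash
python3 -m pendant '[[0.4,0,4,0,0,0,5],[0,0,4,0,0,0,5],[0,0,3.5,0,0,0,5],[0,0,0,0,0,0,5],[0,0,0,0,0,0,5]]'
```

```text
t: 38.8
tcp_pos: [495.7, -345.8, 60.8]
tcp_rot: [[-0.0, 1.0, 0.0], [1.0, 0.0, 0.004], [0.004, 0.0, -1.0]]
contact_force: [0.1, 1.1, -1.1]
width: 0.152
finger_force: 71.0
```

```bash
python3 - <<'E'
from h import *
for n in("side","scene"):
    p=get_image(n);P,u,v=pts(p,np.ones((480,640),bool));Q=sel(P,(478,514),(-345,-326),(44,64))
    print(n,np.histogram(Q[:,2],np.arange(44,65,1))[0])
E
python3 -m pendant '[[0,8,0,0,0,0,5],[0,6,0,0,0,0,5],[0,0,0,0,0,0,5]]'
```

```text
side [ 0  0  0  3  2  7 14 13  7  4  5  2  0  1  0  1  0  0  0  5]
scene [0 0 0 0 0 0 0 0 0 0 0 0 0 0 0 0 0 0 0 0]
t: 39.15
tcp_pos: [511.1, -345.9, 61.4]
tcp_rot: [[-0.0, 1.0, 0.001], [1.0, 0.0, 0.004], [0.004, 0.001, -1.0]]
contact_force: [0.2, 0.4, -1.8]
width: 0.154
finger_force: 71.0
```

```bash
python3 -m pendant '[[0,10,0.5,0,0,0,5],[0,10,0,0,0,0,5],[0,8,0,0,0,0,5],[0,2,0,0,0,0,5],[0,0,0,0,0,0,5]]'; python3 -m pendant '[[0,1,0,0,0,0,5],[0,1,0,0,0,0,5],[0,0,0,0,0,0,5]]';python3 -m pendant '[[0,1,0,0,0,0,5],[0,1,0,0,0,0,5],[0,0,0,0,0,0,5]]'
```

```text
t: 39.57
tcp_pos: [540.5, -345.7, 60.4]
tcp_rot: [[-0.001, 1.0, 0.0], [1.0, 0.001, 0.004], [0.004, 0.0, -1.0]]
contact_force: [-0.6, 0.9, -1.8]
width: 0.15
finger_force: 71.0
t: 39.82
tcp_pos: [541.7, -345.9, 60.7]
tcp_rot: [[0.0, 1.0, 0.001], [1.0, -0.0, 0.004], [0.004, 0.001, -1.0]]
contact_force: [0.2, -0.7, -2.4]
width: 0.149
finger_force: 71.0
t: 40.07
tcp_pos: [543.9, -345.9, 60.8]
tcp_rot: [[0.0, 1.0, 0.001], [1.0, -0.0, 0.004], [0.004, 0.001, -1.0]]
contact_force: [0.6, -0.7, -2.4]
width: 0.154
finger_force: 71.0
```

```bash
python3 -m pendant '[[0,0.8,0,0,0,0,5],[0,0.7,0,0,0,0,5],[0,0,0,0,0,0,5]]';python3 -m pendant '[[0,0.7,0,0,0,0,5],[0,0.5,0,0,0,0,5],[0,0,0,0,0,0,5]]'|egrep "pos|cont"
```

```text
t: 40.32
tcp_pos: [544.7, -345.9, 60.6]
tcp_rot: [[0.0, 1.0, -0.001], [1.0, -0.0, 0.004], [0.004, -0.001, -1.0]]
contact_force: [-6.3, 0.6, 1.9]
width: 0.148
finger_force: 71.7
tcp_pos: [545.0, -345.9, 60.5]
contact_force: [-14.5, 1.2, 4.3]
```

```bash
python3 -m pendant '[[0,-1.2,1,0,0,0,5],[0,0,1,0,0,0,5],[0,0,0.8,0,0,0,5],[0,0,0,0,0,0,5],[0,0,0,0,0,7,5],[0,0,0,0,0,7,5],[0,0,0,0,0,7,5],[0,0,0,0,0,7,5],[0,0,0,0,0,7,5],[0,0,0,0,0,7,5]]'|egrep "pos|cont"
python3 -m pendant '[[0,0,0,0,0,7,5],[0,0,0,0,0,7,5],[0,0,0,0,0,7,5],[0,0,0,0,0,7,5],[0,0,0,0,0,7,5],[0,0,0,0,0,7,5],[0,0,0,0,0,7,5],[0,0,0,0,0,7,5],[0,0,0,0,0,7,5],[0,0,0,0,0,7,5],[0,0,0,0,0,7,5],[0,0,0,0,0,7,5]]'
python3 -m pendant '[[0,0,0,0,0,7,5],[0,0,0,0,0,7,5],[0,0,0,0,0,7,5],[0,0,0,0,0,0,5],[0,0,0,0,0,0,40],[0,0,0,0,0,0,45],[0,0,0,0,0,0,45],[0,0,-25,0,0,0,45],[0,0,-20,0,0,0,45],[0,0,0,0,0,-7.1,45],[0,0,0,0,0,-7.1,45]]'
python3 -m pendant '[[0,0,0,0,0,-7.1,45],[0,0,0,0,0,-7.1,45],[0,0,0,0,0,-7.1,45],[0,0,0,0,0,-7.1,45],[0,0,0,0,0,-7.1,45],[0,0,0,0,0,-7.1,45],[0,0,0,0,0,-7.1,45],[0,0,0,0,0,-7.1,45],[0,0,0,0,0,-7.1,45],[0,0,0,0,0,-7.1,45],[0,0,0,0,0,-7.1,45],[0,0,0,0,0,-7.1,45]]'|sed -n 2p
python3 -m pendant '[[0,0,0,0,0,-7.1,45],[0,0,0,0,0,-7.1,45],[0,0,0,0,0,-7.1,45],[0,0,0,0,0,-7.1,45],[0,0,0,0,0,-7.1,45],[0,0,0,0,0,-7.1,45],[0,0,0,0,0,-7.1,45],[0,0,0,0,0,-7.1,45],[0,0,0,0,0,-7.1,45],[0,0,0,0,0,-7.1,45],[0,0,0,0,0,-7.1,45],[0,0,0,0,0,0,45]]'|sed -n 2p
python3 - <<'E'
from h import *
st();p=get_image("wrist");P,u,v=pts(p,np.ones((480,640),bool))
rect(sel(P,(510,580),(-380,-310),(77,88)),"wing");rect(sel(P,(520,570),(-370,-318),(48.5,54)),"washer")
E
```

```text
tcp_pos: [545.3, -345.4, 58.4]
contact_force: [-3.3, 5.3, 3.8]
t: 42.4
tcp_pos: [545.1, -346.4, 58.3]
tcp_rot: [[0.806, -0.593, 0.0], [-0.593, -0.806, 0.003], [-0.002, -0.002, -1.0]]
contact_force: [-4.8, -2.3, 1.8]
width: 0.151
finger_force: 71.6
t: 43.32
tcp_pos: [546.0, -346.3, 104.7]
tcp_rot: [[0.738, -0.675, 0.003], [-0.675, -0.738, 0.003], [0.0, -0.004, -1.0]]
contact_force: [0.0, -0.2, -0.9]
width: 0.526
finger_force: 0.0
tcp_pos: [545.4, -345.9, 103.0]
tcp_pos: [545.4, -345.9, 103.0]
t 45.32 tcp [ 545.4 -345.9  103. ] R [[-0.514, 0.858, 0.001], [0.858, 0.514, 0.004], [0.003, 0.003, -1.0]] F [ 0.5  0.  -0.1] w 0.5268031400437453 q [-34.7   6.7  94.6   0.2  78.8 -65.7]
wing 1726 [ 544.3 -345.4] [14.  43.7] 32.74 83.6
washer 858 [ 543.8 -344.1] [35.2 32. ] 25.76 50.2
```

```bash
python3 -m pendant '[[0,0,25,0,0,-1.8,45],[0,-1,20,0,0,0,45],[0,0,0,0,0,0,20],[0,0,0,0,0,0,5],[0,0,0,0,0,0,5],[0,0,0,0,0,0,5],[0,0,0,0,0,0,5],[0,0,0,0,0,7,5],[0,0,0,0,0,7,5],[0,0,0,0,0,7,5],[0,0,0,0,0,7,5],[0,0,0,0,0,0,5]]'
python3 -m pendant '[[0,0,0,0,0,5,5],[0,0,0,0,0,5,5],[0,0,0,0,0,2.5,5],[0,0,0,0,0,0,5]]'; python3 -m pendant '[[0,0,0,0,0,0,40],[0,0,0,0,0,0,45],[0,0,0,0,0,0,45],[0,0,-25,0,0,0,45],[0,0,-20,0,0,0,45],[0,0,0,0,0,0,45],[0,0,0,0,0,0,45]]'|head -1
python3 - <<'E'
from h import *
st();p=get_image("wrist");P,u,v=pts(p,np.ones((480,640),bool))
rect(sel(P,(510,580),(-380,-310),(77,88)),"wing");rect(sel(P,(520,570),(-370,-318),(48.5,54)),"washer")
E
```

```text
t: 46.37
tcp_pos: [544.4, -347.0, 58.9]
tcp_rot: [[-0.066, 0.998, 0.001], [0.998, 0.066, 0.003], [0.003, 0.001, -1.0]]
contact_force: [-4.7, -3.0, -0.6]
width: 0.154
finger_force: 62.3
t: 46.7
tcp_pos: [544.3, -347.0, 58.9]
tcp_rot: [[0.146, 0.989, 0.001], [0.989, -0.146, 0.003], [0.003, 0.0, -1.0]]
contact_force: [-4.7, -3.0, 0.7]
width: 0.152
finger_force: 62.4
t: 47.28
t 47.28 tcp [ 545.1 -346.9  104.4] R [[0.142, 0.99, 0.003], [0.99, -0.142, 0.003], [0.003, 0.002, -1.0]] F [-0.8 -0.4 -0.5] w 0.5275570979059485 q [-34.8   6.6  94.6   0.2  78.8 -26.7]
wing 1704 [ 544.5 -345.6] [42.5 14. ] 82.49 83.6
washer 837 [ 544.4 -345.5] [30.5 34.1] 89.77 50.2
```

```bash
python3 -m pendant '[[-3,-22,-20,0,0,0,48],[-3,-22,-20,0,0,-7.1,48],[0,0,0,0,0,-7.1,48],[0,0,0,0,0,-7.1,48],[0,0,0,0,0,-7.1,48],[0,0,0,0,0,-7.1,48],[0,0,0,0,0,-7.1,48],[0,0,0,0,0,-7.1,48],[0,0,0,0,0,-7.1,48],[0,0,0,0,0,-7.1,48],[0,0,0,0,0,-7.1,48],[0,0,0,0,0,-7.1,48]]'|sed -n 2,3p
python3 -m pendant '[[0,0,0,0,0,-7.1,48],[0,0,0,0,0,-7.1,48],[0,0,0,0,-7.1,-5.6,48],[0,0,0,0,-7.1,0,48],[0,0,0,0,-7.1,0,48],[0,0,0,0,-7.1,0,48],[0,0,0,0,-7.1,0,48],[0,0,0,0,-7.1,0,48],[13,0,15,0,0,0,48],[13,0,15,0,0,0,48],[0,0,0,0,0,0,48],[0,0,0,0,0,0,48]]'|sed -n 2,3p
python3 head.py -345 pics/w7.png
```

```text
tcp_pos: [499.8, -346.1, 141.6]
tcp_rot: [[-0.941, 0.338, -0.001], [0.338, 0.941, 0.005], [0.002, 0.005, -1.0]]
tcp_pos: [499.8, -345.9, 101.9]
tcp_rot: [[-0.754, 0.026, 0.656], [0.021, 1.0, -0.015], [-0.657, 0.002, -0.754]]
[[321.2965846  221.36297335]] [ 345.33669711 -342.34865287  156.45466213]
271 181
-10 51 xmin [534.5 534.8 535.2] 25.2
-8 56 xmin [534.5 535.2 535.3] 25.1
-6 40 xmin [535.1 535.7 536. ] 25.4
-4 33 xmin [535.1 536.  536.2] 25.1
-2 37 xmin [535.9 536.  536.3] 24.1
0 39 xmin [536.6 537.  537. ] 24.3
2 40 xmin [537.3 537.4 537.5] 25.1
4 50 xmin [537.8 538.1 538.3] 25.2
6 55 xmin [537.7 537.9 537.9] 25.3
8 17 xmin [539.1 539.4 539.4] 25.2
```

Head 2 is about 12° past square and its nut is at about 1.5. I give the nut a few degrees more, then bring the bolt back by the washer.

```bash
python3 -m pendant '[[-27,0,-29,0,0,0,45],[0,0,0,0,7.1,0,45],[0,0,0,0,7.1,0,45],[0,0,0,0,7.1,0,45],[0,0,0,0,7.1,0,45],[0,0,0,0,7.1,0,45],[0,0,0,0,7.1,0,45],[0,0,0,0,0,7.1,45],[0,0,0,0,0,7.1,45],[0,0,0,0,0,7.1,45],[0,0,0,0,0,7.1,45],[0,0,0,0,0,7.1,45]]'|sed -n 2,3p
python3 -m pendant '[[0,0,0,0,0,7.1,45],[0,0,0,0,0,7.1,45],[0,0,0,0,0,7.1,45],[0,0,0,0,0,7.1,45],[0,0,0,0,0,7.1,45],[0,0,0,0,0,7.1,45],[0,0,0,0,0,7.1,45],[0,0,0,0,0,7.1,45],[0,0,0,0,0,5,45],[0,0,0,0,0,0,45],[0,0,0,0,0,0,45]]'>/dev/null
python3 -c "
from h import *
o=st();R=np.array(o['tcp_rot']);print(R.T@(np.array([544.5,-345.6,58.8])-o['tcp_pos']),np.degrees(np.arctan2(R[1,1],R[0,1])))"
```

```text
tcp_pos: [502.2, -346.6, 144.2]
tcp_rot: [[-0.795, 0.606, -0.024], [0.606, 0.795, -0.0], [0.019, -0.015, -1.0]]
t 51.3 tcp [ 501.9 -346.6  143.9] R [[0.15, 0.988, -0.024], [0.989, -0.15, -0.0], [-0.004, -0.024, -1.0]] F [0.9 0.2 0.1] w 0.5267311398894217 q [-36.6   1.4  96.3  -0.8  83.4 -27.9]
[ 7.63703259 44.022857   84.0182726 ] -8.60698193426136
```

```bash
python3 -m pendant '[[4,21,0,-1.4,0,0,45],[3.4,21,0,0,0,0,45],[0,0,20,0,0,0,45],[0,0,25,0,0,0,45],[0,0,25,0,0,0,45],[0,0,15,0,0,0,45],[0,0,0,0,0,0,20],[0,0,0,0,0,0,5],[0,0,0,0,0,0,5],[0,0,0,0,0,0,5],[0,0,0,0,0,0,5],[0,0,0,0,0,0,5]]'
python3 -m pendant '[[0,0,0,0,0,3,5],[0,0,0,0,0,2,5],[0,0,0,0,0,0,5]]'
python3 -m pendant '[[0,0,0,0,0,0,40],[0,0,0,0,0,0,45],[0,0,0,0,0,0,45],[0,0,-25,0,0,0,48],[0,0,-25,0,0,0,48],[0,0,0,0,0,0,48]]' >/dev/null
python3 - <<'E'
from h import *
o=st();p=get_image("wrist");P,u,v=pts(p,np.ones((480,640),bool))
rect(sel(P,(510,580),(-380,-310),(77,88)),"wing");rect(sel(P,(520,570),(-370,-318),(48.5,54)),"washer")
R=np.array(o['tcp_rot']);print(R.T@(np.array([544.5,-345.6,46.5])-o['tcp_pos']),np.degrees(np.arctan2(R[1,1],R[0,1])))
E
```

```text
t: 52.3
tcp_pos: [544.4, -346.0, 58.7]
tcp_rot: [[0.152, 0.988, 0.0], [0.988, -0.152, -0.004], [-0.004, 0.001, -1.0]]
contact_force: [-3.1, 1.9, 7.8]
width: 0.152
finger_force: 62.5
t: 52.55
tcp_pos: [544.4, -346.0, 58.7]
tcp_rot: [[0.24, 0.971, 0.0], [0.971, -0.24, -0.004], [-0.004, 0.001, -1.0]]
contact_force: [-3.5, 2.3, 5.8]
width: 0.15
finger_force: 62.4
t 53.05 tcp [ 545.5 -346.7  112.5] R [[0.238, 0.971, 0.004], [0.971, -0.238, -0.006], [-0.005, 0.005, -1.0]] F [ 0.5 -0.2  0.4] w 0.5632717615023107 q [-34.6   6.1  94.4  -0.2  79.2 -20.8]
wing 1557 [ 544.6 -345.6] [42.8 14. ] 76.05 83.6
washer 785 [ 544.6 -345.8] [31.1 34. ] 86.27 50.2
[ 1.13022227 -1.6134144  65.95973999] -13.755429586749042
```

```bash
python3 -m pendant '[[0.6,0,25,0,0,0,46],[0,-0.8,25,0,0,0,46],[0,0,12,0,0,0,46],[0,0,4,0,0,0,46],[0,0,0,0,0,0,46],[0,0,0,0,0,0,46]]'|egrep "pos|cont|width"
python3 -m pendant '[[0,0,0,0,0,0,30],[0,0,0,0,0,0,25],[0,0,0,0,0,0,25],[0,0,0,0,0,0,25],[0,0,0,0,0,-4,25],[0,0,0,0,0,-4,25],[0,0,0,0,0,0,25]]'
```

```text
tcp_pos: [543.8, -345.2, 43.5]
contact_force: [-9.1, 7.5, 25.0]
width: 0.532
t: 54.18
tcp_pos: [544.6, -346.3, 45.3]
tcp_rot: [[0.096, 0.995, 0.002], [0.995, -0.096, -0.006], [-0.006, 0.003, -1.0]]
contact_force: [-8.8, 4.0, 34.8]
width: 0.377
finger_force: 70.2
```

```bash
python3 -m pendant '[[0,0,0,0,0,0,44],[0,0,0,0,0,0,48],[0,0,0,0,0,0,48],[0,0,-25,0,0,0,48],[0,0,-25,0,0,0,48],[0,0,-25,0,0,0,48],[0,0,0,0,0,0,48]]'|head -1
python3 - <<'E'
from h import *
o=st();p=get_image("wrist");P,u,v=pts(p,np.ones((480,640),bool))
rect(sel(P,(510,580),(-380,-310),(77,88)),"wing");rect(sel(P,(520,570),(-370,-318),(48.5,54)),"washer")
E
```

```text
t: 54.77
t 54.77 tcp [ 544.8 -345.8  121.5] R [[0.1, 0.995, 0.004], [0.995, -0.1, -0.006], [-0.006, 0.004, -1.0]] F [0.3 0.5 0.2] w 0.5594314732764658 q [-34.6   5.6  94.   -0.2  80.  -28.8]
wing 1448 [ 544.4 -345.9] [41.9 13.9] 86.48 83.6
washer 730 [ 544.5 -345.8] [29.5 34.1] 89.32 50.2
```

```bash
python3 -m pendant '[[-2.5,-22,-10,0,0,0,48],[-2,-22,-10,0,0,-7.1,48],[0,0,0,0,0,-7.1,48],[0,0,0,0,0,-7.1,48],[0,0,0,0,0,-7.1,48],[0,0,0,0,0,-7.1,48],[0,0,0,0,0,-7.1,48],[0,0,0,0,0,-7.1,48],[0,0,0,0,0,-7.1,48],[0,0,0,0,0,-7.1,48],[0,0,0,0,0,-7.1,48],[0,0,0,0,0,-7.1,48]]'|sed -n 2,3p
python3 -m pendant '[[0,0,0,0,0,-7.1,48],[0,0,0,0,-7.1,-7.1,48],[0,0,0,0,-7.1,-2.8,48],[0,0,0,0,-7.1,0,48],[0,0,0,0,-7.1,0,48],[0,0,0,0,-7.1,0,48],[0,0,0,0,-7.1,0,48],[13,0,15,0,0,0,48],[13,0,15,0,0,0,48],[0,0,0,0,0,0,48],[0,0,0,0,0,0,48]]'|sed -n 2,3p
python3 head.py -345 pics/w8.png
python3 - <<'E'
from h import *
for n in("scene","side"):
    p=get_image(n);P,u,v=pts(p,np.ones((480,640),bool));rect(sel(P,(585,680),(-170,140),(62,69)),"bar "+n);rect(sel(P,(585,680),(-60,30),(98,112)),"grip")
E
```

```text
tcp_pos: [498.8, -344.6, 134.8]
tcp_rot: [[-0.955, 0.298, -0.003], [0.298, 0.955, -0.002], [0.002, -0.002, -1.0]]
tcp_pos: [498.0, -344.9, 95.1]
tcp_rot: [[-0.766, 0.051, 0.64], [0.032, 0.999, -0.041], [-0.642, -0.011, -0.767]]
[[322.69979493 233.04924932]] [ 344.91760192 -336.68546184  152.71314939]
272 193
-10 53 xmin [535.8 536.4 536.4] 25.2
-8 50 xmin [535.7 536.4 536.6] 25.2
-6 39 xmin [536.5 536.6 536.6] 24.8
-4 40 xmin [536.2 536.7 536.7] 24.8
-2 39 xmin [536.6 536.8 536.9] 24.2
0 38 xmin [537.1 537.1 537.2] 24.6
2 44 xmin [536.9 536.9 537.1] 25.1
4 52 xmin [536.8 537.  537. ] 25.3
6 48 xmin [537.2 537.4 537.5] 25.3
8 3 xmin [537.7 537.9 538.6] 24.6
bar scene 1062 [608.5 -26.4] [271.2  30.9] 89.99 65.5
grip 96 [612.8 -13.8] [24.2 13.3] 0.09 104.1
bar side 837 [607.9 -26.2] [ 31.6 270.1] 0.08 65.0
grip 88 [611.5 -13.4] [14.6 22.8] 89.84 103.5
```

Both bolts are good: head 2 is about 4° past square and its nut is at about 1.56. Now the bar goes back.

```bash
python3 -m pendant '[[-22,0,-27,0,0,0,60],[-22,0,-27,0,0,0,60],[0,0,0,0,7.1,0,60],[0,0,0,0,7.1,0,60],[0,0,0,0,7.1,0,60],[0,0,0,0,7.1,0,60],[0,0,0,0,7.1,0,60],[0,0,0,0,4.3,0,60],[0,35,0,0,0,0,60],[-15,35,0,0,0,0,60],[-15,35,0,0,0,0,60],[-15,35,0,0,0,0,60]]'|sed -n 2,3p
python3 -m pendant '[[-15,35,0,0,0,0,60],[-15,35,0,0,0,0,60],[-15,35,0,0,0,0,60],[-15,35,0,0,0,0,60],[-8,35,0,0,0,0,60],[0,16,0,0,0,0,60],[0,0,0,0,0,0,60],[0,0,0,0,0,0,60]]'>/dev/null
python3 - <<'E'
from h import *
o=st();p=get_image("wrist");P,u,v=pts(p,np.ones((480,640),bool));rect(sel(P,(590,640),(-50,20),(95,112)),"grip");rect(sel(P,(590,640),(-140,115),(63,69)),"bar");Q=sel(P,(590,640),(-140,115),(63.5,68.5));print(np.polyfit(Q[:,1],Q[:,0],1))
R=np.array(o['tcp_rot']);print(R.T@(np.array([611.5,-14,75.7])-o['tcp_pos']))
E
```

```text
tcp_pos: [550.5, -205.3, 165.7]
tcp_rot: [[-0.999, 0.051, 0.005], [0.051, 0.999, -0.015], [-0.006, -0.014, -1.0]]
t 58.55 tcp [627.6 -18.7 163.1] R [[-0.999, 0.049, 0.005], [0.049, 0.999, -0.014], [-0.005, -0.014, -1.0]] F [ 0.2  0.6 -0.4] w 0.7026474892952331 q [ -3.7   2.1  93.7  -0.8  83.8 -90.8]
grip 806 [613.1 -15.3] [23.  13.5] 0.13 105.5
bar 6763 [609.6 -14.9] [244.7  27. ] 90.0 66.2
[-1.23528837e-02  6.12745369e+02]
[16.74917157  5.10216179 87.23697838]
```

```bash
python3 -m pendant '[[15,3.5,10,-0.8,0,-3.4,60],[0,0,25,0,0,0,60],[0,0,25,0,0,0,60],[0,0,15,0,0,0,60],[0,0,9,0,0,0,60],[0,0,3,0,0,0,60],[0,0,0,0,0,0,60]]'
python3 -m pendant '[[0,0,0,0,0,0,30],[0,0,0,0,0,0,5],[0,0,0,0,0,0,5],[0,0,0,0,0,0,5],[0,0,0,0,0,0,5],[0,0,0,0,0,0,5],[0,0,-10,0,0,0,5],[0,0,-20,0,0,0,5],[0,0,-20,0,0,0,5],[0,0,-20,0,0,0,5],[0,0,0,0,0,0,5],[0,0,0,0,0,0,5]]'
```

```text
t: 59.18
tcp_pos: [612.8, -16.1, 75.3]
tcp_rot: [[-1.0, -0.008, 0.004], [-0.008, 1.0, 0.0], [-0.004, 0.0, -1.0]]
contact_force: [0.2, 0.5, 0.9]
width: 0.702
finger_force: 0.0
t: 60.18
tcp_pos: [612.8, -15.4, 146.3]
tcp_rot: [[-1.0, -0.009, 0.006], [-0.009, 1.0, 0.0], [-0.006, 0.0, -1.0]]
contact_force: [-1.0, -0.9, -2.9]
width: 0.156
finger_force: 58.6
```

```bash
python3 -m pendant '[[30,1.5,0,0,0,0,5],[35,0,0,0,0,0,5],[30,0,0,0,0,0,5],[11.5,0,0,0,0,0,5],[0,0,0,0,0,0,5],[0,0,0,0,0,0,5]]'
python3 - <<'E'
from h import *
p=get_image("wrist");P,u,v=pts(p,np.ones((480,640),bool))
Q=sel(P,(470,540),(-135,110),(128,142));rect(Q,"bar held");print(np.polyfit(Q[:,1],Q[:,0],1))
Q=sel(P,(480,530),(-130,-100),(66,73));print("br",Q[:,:2].min(0) if len(Q) else 0,Q[:,:2].max(0) if len(Q) else 0)
E
```

```text
t: 60.68
tcp_pos: [505.5, -14.8, 144.0]
tcp_rot: [[-1.0, -0.009, 0.003], [-0.009, 1.0, 0.0], [-0.003, 0.0, -1.0]]
contact_force: [0.2, -0.3, -1.5]
width: 0.153
finger_force: 58.6
bar held 13215 [505.1 -12.7] [ 16.7 240.2] 0.06 133.7
[-8.86195928e-03  5.03799741e+02]
br [ 491.54742036 -129.98681704] [ 523.07128779 -118.04833162]
```

```bash
python3 -m pendant '[[-0.8,0,25,0,0,0,5],[0,0,22,0,0,0,5],[0,0,12,0,0,0,5],[0,0,4,0,0,0,5],[0,0,0,0,0,0,5]]'|egrep "pos|cont"; python3 -m pendant '[[0,0,2.5,0,0,0,5],[0,0,2.5,0,0,0,5],[0,0,0,0,0,0,5]]'|egrep "pos|cont"
```

```text
tcp_pos: [506.9, -14.7, 80.7]
contact_force: [0.3, -0.4, -1.0]
tcp_pos: [507.3, -14.8, 77.2]
contact_force: [-0.0, -0.6, -2.5]
```

```bash
python3 -m pendant '[[0.6,0,1.5,0,0,0,5],[0,0,0,0,0,0,5]]'|egrep "pos|cont"; python3 -m pendant '[[0,0,0.5,0,0,0,5],[0,0,0,0,0,0,30],[0,0,0,0,0,0,55],[0,0,0,0,0,0,60],[0,0,-20,0,0,0,60],[0,0,-35,0,0,0,60],[0,0,-35,0,0,0,60],[0,0,-35,0,0,0,60],[0,0,-30,0,0,0,60],[0,0,0,0,0,0,60]]'
python3 - <<'E'
from h import *
A=[]
for n in("scene","side"):
    p=get_image(n);P,u,v=pts(p,np.ones((480,640),bool))
    rect(sel(P,(470,540),(-150,130),(62,69)),"bar "+n);rect(sel(P,(485,530),(-60,30),(98,112)),"grip")
    rect(sel(P,(515,575),(-225,-160),(77,89)),"wing0");rect(sel(P,(515,575),(-378,-312),(77,89)),"wing2")
    if n=="side": cv2.imwrite("pics/end.png",cv2.resize(p["image"][180:400,200:460],None,fx=3,fy=2.7,interpolation=cv2.INTER_CUBIC)[:600,:800])
E
```

```text
tcp_pos: [506.9, -14.8, 76.1]
contact_force: [0.8, 0.1, 3.3]
t: 62.4
tcp_pos: [507.3, -14.9, 236.3]
tcp_rot: [[-1.0, -0.009, 0.012], [-0.009, 1.0, -0.0], [-0.012, -0.0, -1.0]]
contact_force: [0.9, 0.8, 0.7]
width: 0.705
finger_force: 0.0
bar scene 1191 [505.3 -13.1] [ 30.6 246.4] 0.29 65.4
grip 111 [506.1 -13.1] [23.5 13.3] 2.3 104.5
wing0 140 [ 543.7 -192. ] [41.2 14.1] 85.06 82.5
wing2 0
bar side 813 [503.6 -13.2] [ 30.4 246.2] 0.06 65.0
grip 95 [505.3 -14.2] [13.8 22.7] 89.44 103.4
wing0 17 [ 536.8 -204. ] [16.6  5.2] 87.22 81.7
wing2 17 [ 539.  -342.1] [25.4  4.9] 87.0 82.3
```

View pics/end.png

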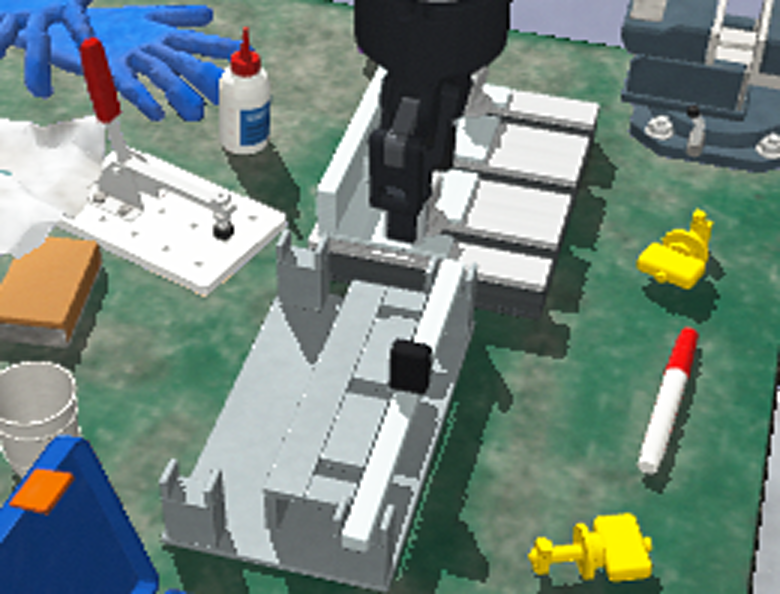

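The bar lies in the front brackets at (400,400), the rack is empty, both bolts are in the plate and the things round about are untouched.

```bash
python3 -c "
from plant import job
print(job.finish_job())"
```

```text
the job is handed in; nothing more can be done
None
```

I handed the job in at about 62 s: the two T-bolts in the rack are in the outer notches (seat0 and seat2), heads about 6° and 4° past square and nuts near full tight by camera, and the bar is back in the front brackets; the seat0 bolt was overturned to about 22° past square and turned back by its washer.

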